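# Draw tube stock for cutting

## Robot

A 6-joint arm with a two-finger parallel gripper is mounted at the origin on the work surface. World frame = base frame: x ahead of the robot, y to its left, z up, the work surface at z = 0. Lengths are in m, angles in rad, forces in N, time in s.
With the tool pointing down it reaches from about 0.325 to 0.85 m from the base axis. Payload 15.5 kg.
Tool frame: the origin (TCP) lies at the centre of the arm's flange, where the gripper is bolted on; the fingertips stand 191 mm ahead of it and the grasp point (between the pads) lies 172 mm ahead of it; x points along the fingers, y is the direction in which the jaws open and shut, and the axes are right-handed (so a half turn about x gives the same grasp; the last joint's range is limited). The gripper opens to 91 mm and grips with 3 to 60 N. Pads are 32 mm wide; open, the fingers measure 118 mm over their backs; the gripper's body (76 mm by 178 mm) begins 60 mm behind the grasp point.
Start: joints at [1.131, 0.494, 1.345, -0, 1.302, -0.096], TCP at [0.211, 0.588, 0.405] pointing down, gripper open.
Joint ranges: [-2.91, 2.91], [-0.82, 2.16], [0.22, 2.67], [-1.22, 4.37], [0.12, 2.79], [-3.08, 3.08]. Speed limits (rad/s): [1.89, 1.89, 2.57, 3.01, 3.01, 3.01].

## Interface

Orientations are given as a rotation vector (axis times angle).
In Python, from workcell import ctrl gives the robot as it stands. The module is installed in compiled form; this text tells all that it offers.
- The arm moves only by the tool servo_tool, never from a script. Its argument "motion" is a list of rows, each a list of 2 entries, a list of its own where there are three numbers: the shift along the tool's x, y, z in mm, then the turn, a rotation vector about the tool's x, y, z in rad. In form: [[[dx, dy, dz], [ax, ay, az]], ...]. A call has 1 to 8 rows; each row shifts and turns the commanded pose from where the row before left it, along the tool's axes as they then stand; what a row does not reach is not made up. A row lasts 1/8 s, in which the tool goes at most 62.5 mm and 10.7 degrees, less where a joint would pass 70% of its speed; a pose out of reach is approached as far as the arm can. A call with a gripper value outside its range is refused whole. "hand" is the opening, from -1 (shut) to 1 (fully open), so that 0 is half open, set as the call begins (left out, the last holds). The fingers move at their own pace and stop on an object; "grip_force" is the grip in N (left out, the last holds). Time passes only in rows, so rows that do not move let the fingers close. It gives the time, the measured TCP pose, the force and the opening at its end, in the units of the state.
- ctrl.read_state(): the state, without advancing time (a new reading comes with each control period).
- ctrl.get_image(name): name is "scene" or "top" or "wrist"; returns the picture (400x640x3 uint8, red, green, blue); there is no depth.
- ctrl.get_calibration(name): a dict with "K" (3x3 intrinsics, pixels), "k1" (the pictures are not rectified: a ray, as slopes to the right and down, at radius r is drawn at 1 + k1 r^2 times it, then the intrinsics apply), "position" and "rotation" of the camera in the world. Camera axes: x right, y up, looking along -z (the intrinsics and any distortion apply to the point x, -y, -z); pixel columns grow to the right and rows downward; lengths in m; the calibration is good to about 2 mm. A picture is of the moment at which its call begins: read the wrist's pose just before it. get_calibration takes no time and is no camera call; for the wrist camera it gives the pose at the moment of the call.
- ctrl.finish_job(): hands the job in, once; it reports no verdict.
Trained networks look in the newest picture that a camera, given by its name, has taken for a name from the list of things; names that differ only in an ending like _2 or _b are one class to them, and where a whole thing is asked for, a point or a joint stands for the part that bears it (a point fixed in the world has none). Each returns a list of dicts, best first, with "p" (0 to 1); they miss things now and then, are a little off and sometimes report something else, mostly with a low value. They report only what shows in the picture. A call takes as long as a camera call. They do not tell look-alikes from the thing itself.
- ctrl.recognise(camera, thing): "at" ([column, row] in pixels, amid what is visible of it).
- ctrl.mark_of(camera, thing): "at" ([column, row] in pixels: a listed point, or the origin of a listed thing).
The state is a dict: "time_s": time; "joint_positions": joint angles; "qvel": joint speeds; "effort": joint torques, N m; "tool_pos": TCP position; "orientation": TCP orientation; "wrist_force": force on the tool from outside, world axes, zero at the start; "torque": the same for the moment, N m; "opening": opening from 0.0 (shut) to 1.0 (fully open).
Only numpy, scipy, OpenCV 4.12 (cv2) and the standard library are available. Lean on these libraries where they do the work, as an engineer would, in place of code of your own. Each camera call takes 0.05 s, during which the arm holds its last target. There are 200 camera calls.

## Task

Get the tube stock ready for the saw: put the short offcuts left in the shallow tray (one or two) into the scrap bin, slide the stock rack's transport lock fully open by its black grip, then take every long tube out of the rack (lift its front end over the lip and draw it out endwise from under the rear hold-down strip) and lay them all in the emptied tray lengthwise, flat on its floor and not stacked. When all the tubes are in the tray, slide the lock fully home again. Leave the other things on the bench where they are.

Things in the scene. Friction and masses are not known exactly. Their poses are not given: they have to be found in the camera images.
- tube1: bare steel rectangular tube, 180 mm long (its y), section 16 mm (x) by 30 mm (z), 0.24 kg, closed black ends; origin at its centre. May be absent (its slot is then empty). Starts in slot 1 of the rack (rack x = -72 mm) on its 16 mm side, z up, top 36 mm above the bench, length along rack y, its front end about 4 mm behind the lip.
- tube2: bare steel rectangular tube, 180 mm long (its y), section 16 mm (x) by 30 mm (z), 0.24 kg, closed black ends; origin at its centre. May be absent (its slot is then empty). Starts in slot 2 of the rack (rack x = 0 mm) on its 16 mm side, z up, top 36 mm above the bench, length along rack y, its front end about 4 mm behind the lip.
- tube3: bare steel rectangular tube, 180 mm long (its y), section 16 mm (x) by 30 mm (z), 0.24 kg, closed black ends; origin at its centre. May be absent (its slot is then empty). Starts in slot 3 of the rack (rack x = 72 mm) on its 16 mm side, z up, top 36 mm above the bench, length along rack y, its front end about 4 mm behind the lip.
- offcut1: short piece of the same tube, 80 mm long (its y), 30 mm (its x) by 16 mm (its z), 0.11 kg; origin at its centre. May be absent. Starts lying flat (z up) in the -x half of the tray.
- offcut2: short piece of the same tube, 80 mm long (its y), 30 mm (its x) by 16 mm (its z), 0.11 kg; origin at its centre. May be absent. Starts lying flat (z up) in the +x half of the tray.
- rack: blue steel stock rack fixed to the bench, 270 (x) by 204 (y) mm; origin at the centre of its underside, z up; floor 6 mm above the bench. Three slots along its y, at rack x = -72, 0, +72 mm. Guide blocks 26 mm above the bench leave each slot 22 mm wide at y = -94 to -82 and +57 to +94 mm; between them there is 56 mm clear between neighbouring tubes.
- rack_lip (a point): middle of the top edge of the rack's front lip (rack x 0, y -97 mm), which runs across the whole rack width, 6 mm thick, 26 mm above the bench (20 mm above the rack floor). The rack's -y is the front.
- rack_strip (a point): middle of the hold-down strip (rack x 0, y +89, z 43 mm, its underside) over the tubes' rear ends: y = +78 to +100 mm, 6 mm thick. Tubes beneath it can rise level by only 7 mm; raising the front about 0.15 rad clears the lip, then the tube is drawn out along its own tilted length. Under it is a rear stop at y = +94 mm, 14 mm above the bench.
- lock (a joint): transport lock: a dark comb sliding along rack +x in front of the lip. 0 = locked, three 8 mm wide tabs in front of and over the tubes' front ends; 0.036 m = fully open at its end stop, tabs midway between slots. Tab tops 44 mm above the bench, from rack y -109 to -80 mm. Stays where left; about 2.5 N to slide.
- lock_grip (a point): centre of the top of the lock's black upright grip, 18 mm (rack x) by 30 mm (rack y), 54 mm tall, top 60 mm above the bench, in front of the rack's near end (rack x = -149 mm locked, -113 mm open; y = -118 mm). It moves with the lock.
- tray: shallow aluminium tray fixed to the bench, 208 (x) by 222 (y) mm outside, walls 4 mm thick and 22 mm high, floor 4 mm thick; origin at the centre of its underside. Its length is its y; inside 200 x 214 mm.
- scrap: grey plastic scrap bin fixed to the bench, 130 x 130 mm outside, 70 mm high, walls 4 mm, open on top; origin at the centre of its underside.
- spanner: steel spanner, 170 mm, lying on the bench; a bystander, to be left alone. Origin at its underside's centre.
- tin: white grease tin, 68 mm across, 70 mm tall; a bystander, to be left alone. Origin at its underside's centre.
- jar: amber jar, 70 mm across, 75 mm tall; a bystander, to be left alone. Origin at its underside's centre.
- hammer: hammer, 260 mm, lying on the bench; a bystander, to be left alone. Origin at its underside's centre.
- bearing: steel bearing ring, 62 mm across, 16 mm high; a bystander, to be left alone. Origin at its underside's centre.
- mug: white mug, 80 mm across, 80 mm tall; a bystander, to be left alone. Origin at its underside's centre.
There are look-alikes about, which are no part of the job. What is shaped like the tube1 but yellow is not meant.

How it is judged:
By the outcome, as a careful person would: the job done as asked, in the order asked, and still so for the second after the job is handed in, with the robot touching nothing.
Of tube1, tube2, tube3 only 2 to 3 are there at a start; the rules pass over those that are not, and their reading is None.
Of offcut1, offcut2 only 1 to 2 are there at a start; the rules pass over those that are not, and their reading is None.
At some moment in a run one of tube1, tube2, tube3, offcut1, offcut2 may be knocked a few centimetres aside while the robot is not near it.
Once in a run the grip may slacken for a moment while it holds something.
It also fails if it takes over 210 s, if anything falls off the work surface, if the arm or the gripper's body presses on something with over 40 N, if the wrist force passes 120 N, or if a joint passes its speed limit or range.

## Working session

There is one attempt and no reset: what is moved stays moved. The work goes in short steps, Python scripts to look and compute and a tool call to move; the robot and the scene stay as the last step left them, time stands still between calls to the robot, and variables do not carry over. Pictures are saved under pics/ and viewed, about 12 in all and at most 16, crops included, and the job is handed in when it is done.

Besides the shell and the picture viewer there is one more tool, called after "Call:" in YAML: its name, and indented under it one key for each argument. servo_tool: Moves the arm, as the interface text tells. Its arguments: {"type":"object","properties":{"motion":{"type":"array"},"hand":{"type":"number"},"grip_force":{"type":"number"}},"required":["motion"]}

```bash
mkdir -p pics; cat > h.py <<'E'
import numpy as np, cv2
from scipy.spatial.transform import Rotation as R
from workcell import ctrl
def snap(cam,fn=None):
    im=ctrl.get_image(cam)
    if fn: cv2.imwrite('pics/'+fn,cv2.cvtColor(im,cv2.COLOR_RGB2BGR))
    return im
def ray(cal,px):
    K=np.array(cal['K']); d=np.array([[ (px[0]-K[0,2])/K[0,0],(px[1]-K[1,2])/K[1,1]]])[0]
    u=d.copy()
    for _ in range(20): u=d/(1+cal['k1']*(u@u))
    rot=np.array(cal['rotation']); 
    if rot.shape!=(3,3): rot=R.from_rotvec(rot).as_matrix()
    return np.array(cal['position']), rot@np.array([u[0],-u[1],-1])
def atz(cal,px,z):
    p,d=ray(cal,px); return p+d*(z-p[2])/d[2]
def proj(cal,P):
    rot=np.array(cal['rotation'])
    q=rot.T@(np.array(P)-np.array(cal['position'])); u=np.array([q[0],-q[1]])/-q[2]
    u=u*(1+cal['k1']*(u@u)); K=np.array(cal['K'])
    return np.array([K[0,0]*u[0]+K[0,2],K[1,1]*u[1]+K[1,2]])
E
python3 - <<'E'
from h import *
s=ctrl.read_state(); print(s)
a=snap('top','top0.png'); b=snap('scene','scene0.png')
for c in('top','scene'):
    cal=ctrl.get_calibration(c); print(c,cal)
cal=ctrl.get_calibration('top')
for t,z in [('tube1',.021),('offcut1',.012),('rack',0),('rack_lip',.026),('rack_strip',.043),('lock_grip',.06),('tray',0),('scrap',0)]:
    for r in ctrl.mark_of('top',t): print(t,round(r['p'],2),np.round(r['at']),np.round(atz(cal,r['at'],z),3))
E
```

```text
{'time_s': 0.0, 'joint_positions': array([ 1.13149924e+00,  4.94180111e-01,  1.34614017e+00, -2.74031677e-05,
        1.30250223e+00, -9.55165181e-02]), 'qvel': array([-0.00019167,  0.00043011,  0.00097152, -0.0004466 , -0.00229247,
        0.00017505]), 'effort': array([ 2.36710228e-03, -8.78813910e+01, -3.81852186e+01,  7.08767236e-02,
        5.30752097e-02, -8.30808199e-05]), 'tool_pos': array([0.21060067, 0.58828599, 0.40413697]), 'orientation': array([ 0.2688286 ,  1.55421078, -0.27071042]), 'wrist_force': array([ 0.78048491,  0.55320822, -0.20114245]), 'torque': array([-0.00991418,  0.01800648,  0.08596513]), 'opening': 0.9992431200052273}
top {'K': array([[434.78048241,   0.        , 327.46419878],
       [  0.        , 434.78048241, 203.83895341],
       [  0.        ,   0.        ,   1.        ]]), 'k1': -0.08993311346409653, 'position': array([0.36090464, 0.01244047, 1.18656339]), 'rotation': array([ 0.11134909, -0.12351584, -1.59112177])}
scene {'K': array([[473.9219596 ,   0.        , 317.31736446],
       [  0.        , 473.9219596 , 201.15041386],
       [  0.        ,
[... 274 characters left out ...]
245. 188.] [0.584 0.226 0.021]
tube1 0.79 [245. 215.] [0.512 0.225 0.021]
offcut1 0.69 [408. 219.] [ 0.489 -0.217  0.012]
offcut1 0.61 [243. 216.] [0.51  0.231 0.012]
offcut1 0.59 [404. 186.] [ 0.582 -0.21   0.012]
offcut1 0.25 [248. 192.] [0.576 0.22  0.012]
rack 0.75 [246. 191.] [0.581 0.226 0.   ]
rack 0.4 [320. 115.] [0.797 0.017 0.   ]
rack 0.22 [177. 207.] [0.541 0.419 0.   ]
rack_lip 0.59 [280. 186.] [0.588 0.13  0.026]
rack_strip 0.81 [210. 192.] [0.573 0.317 0.043]
lock_grip 0.87 [294. 237.] [0.445 0.091 0.06 ]
tray 0.94 [393. 206.] [ 0.528 -0.18   0.   ]
tray 0.53 [244. 266.] [0.374 0.232 0.   ]
tray 0.51 [179. 206.] [0.541 0.415 0.   ]
scrap 0.95 [474. 209.] [ 0.514 -0.408  0.   ]
```

View pics/top0.png

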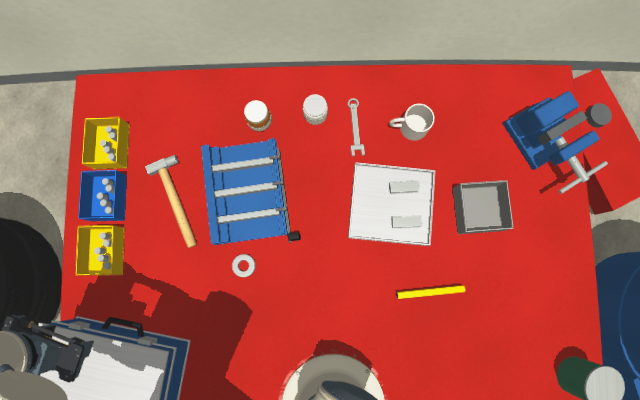

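View pics/scene0.png

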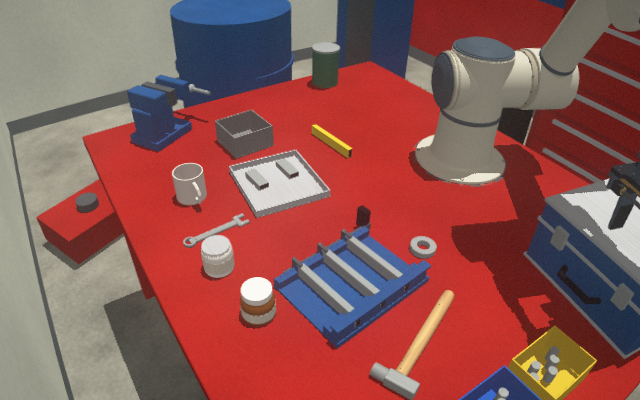

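The top view shows three tubes in the rack at about (245,162), (247,188) and (249,215). The lock grip is at (294,236), and two offcuts are in the tray at (404,186) and (407,222). The scrap bin is at (482,207). The yellow look-alike bar at (430,291) doesn't fit "bare steel", so I'll leave it alone.

```bash
cat >> h.py <<'E'
def proj(cal,P):
    rot=R.from_rotvec(cal['rotation']).as_matrix()
    q=rot.T@(np.array(P)-np.array(cal['position'])); u=np.array([q[0],-q[1]])/-q[2]
    u=u*(1+cal['k1']*(u@u)); K=np.array(cal['K'])
    return np.array([K[0,0]*u[0]+K[0,2],K[1,1]*u[1]+K[1,2]])
def ori(jaw,pitch=0):  # tool down, tool y at world angle jaw; pitch about tool y
    y=np.array([np.cos(jaw),np.sin(jaw),0]); x=np.array([0,0,-1.]); 
    return R.from_matrix(np.c_[x,y,np.cross(x,y)])*R.from_rotvec([0,pitch,0])
def plan(waypoints,p=None,r=None,step=40):
    """waypoints: (grasp point xyz m, rotation). prints rows in tool axes"""
    s=ctrl.read_state(); p=s['tool_pos'] if p is None else p; r=R.from_rotvec(s['orientation']) if r is None else r
    for g,rt in waypoints:
        t=np.array(g)-rt.apply([.172,0,0]); rel=(r.inv()*rt).as_rotvec()
        n=int(max(np.ceil(np.linalg.norm(t-p)*1000/step),np.ceil(np.linalg.norm(rel)/.15),1))
        print('->',np.round(g,3),'rows',n)
        q=p; rr=r; out=[]
        for i in range(1,n+1):
            pi=p+(t-p)*i/n; ri=r*R.from_rotvec(rel*i/n)
            d=rr.inv().apply(pi-q)*1000; a=(rr.inv()*ri).as_rotvec()
            out.append((tuple(np.round(d,1)),tuple(np.round(a,3)))); q,rr=pi,ri
        same=all(np.allclose(o[0],out[0][0],atol=.3) for o in out)
        for o in (out[:1] if same else out): print('  ',' '.join('%g'%v for v in o[0]),'|',' '.join('%g'%v for v in o[1]), 'x%d'%n if same else '')
        p,r=t,rt
E
python3 - <<'E'
from h import *
from scipy.optimize import least_squares
s=ctrl.read_state(); Rm=R.from_rotvec(s['orientation']).as_matrix(); print('tool axes\n',Rm.round(3))
w=ctrl.get_calibration('wrist'); print('wrist',w['K'][0],w['k1'],'cam in tool',(Rm.T@(w['position']-s['tool_pos'])).round(3),'\n',(Rm.T@R.from_rotvec(w['rotation']).as_matrix()).round(2))
snap('top'); snap('scene')
pts={'rack':(0,0,0),'rack_lip':(0,-.097,.026),'rack_strip':(0,.089,.043),'lock_grip':(-.149,-.118,.06)}
obs=[]
for c in('top','scene'):
    cal=ctrl.get_calibration(c)
    for k,v in pts.items():
        r=ctrl.mark_of(c,k)
        if r and r[0]['p']>.5: obs.append((cal,np.array(v),np.array(r[0]['at']),c+k))
    for r in ctrl.mark_of(c,'tube1'):
        P=atz(cal,r['at'],.021)
        for i,x in enumerate((-.072,0,.072)):
            if np.hypot(*(P[:2]-[.584+x,.235]))<.035 and r['p']>.5: obs.append((cal,np.array([x,0,.021]),np.array(r['at']),c+'t%d'%i)); break
def f(q):
    rz=R.from_euler('z',q[2])
    return np.concatenate([proj(c,rz.apply(v)+[q[0],q[1],0])-o for c,v,o,_ in obs])
S=least_squares(f,[.58,.226,0],loss='soft_l1',f_scale=2); print('rack',S.x.round(4))
for o,e in zip(obs,f(S.x).reshape(-1,2)): print(o[3],e.round(1))
cal=ctrl.get_calibration('top'); im=ctrl.get_image('top'); hsv=cv2.cvtColor(im,cv2.COLOR_RGB2HSV)
crop=cv2.resize(cv2.cvtColor(im[125:290,190:520],cv2.COLOR_RGB2BGR),None,fx=2.4,fy=2.4,interpolation=cv2.INTER_CUBIC); cv2.imwrite('pics/crop1.png',crop)
cs=ctrl.get_calibration('scene')
for t in('tray','scrap','offcut1'):
    snap('scene') 
    for r in ctrl.mark_of('scene',t)[:3]: print('scene',t,round(r['p'],2),atz(cs,r['at'],.012 if t[0]=='o' else 0).round(3))
E
```

```text
tool axes
 [[-0.     0.337  0.941]
 [-0.     0.941 -0.337]
 [-1.    -0.    -0.   ]]
wrist [292.23803768   0.         320.06371047] 0.00918644460700839 cam in tool [ 0.02  -0.001 -0.079] 
 [[ 0.    0.28 -0.96]
 [ 1.   -0.    0.  ]
 [-0.   -0.96 -0.28]]
rack [0.5764 0.2297 0.105 ]
toprack [-6.   0.1]
toprack_lip [-0.7 -2. ]
toprack_strip [2.9 1.2]
toplock_grip [-1.2 -0.4]
topt0 [2.  2.6]
topt2 [ 0.3 -2.2]
topt1 [-1.7  0.6]
scenerack [ 0.4 -2.6]
scenerack_lip [-3.2  2.3]
scenerack_strip [-2.4 -1.4]
scenelock_grip [1.4 1.1]
scenet0 [ 1.2 -0.2]
scenet2 [-2.2  0.9]
scenet1 [ 3.5 -1.9]
scene tray 0.64 [ 0.536 -0.167  0.   ]
scene scrap 0.7 [ 0.515 -0.417  0.   ]
scene offcut1 0.68 [ 0.465 -0.224  0.012]
scene offcut1 0.62 [ 0.577 -0.197  0.012]
```

View pics/crop1.png

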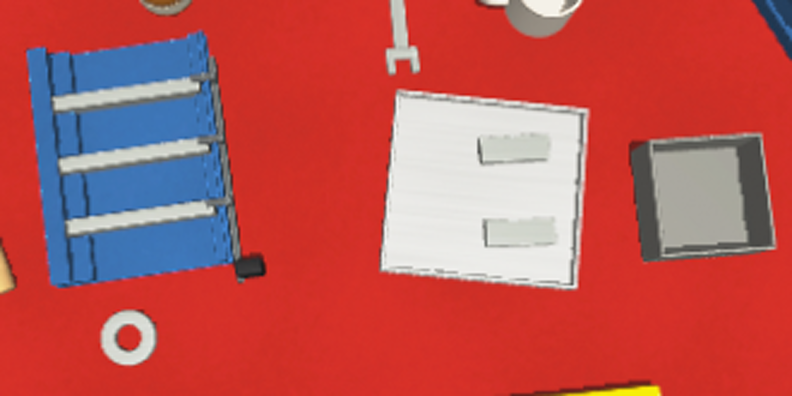

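The enlarged crop shows three bare-steel tubes in the rack with the lock tabs over their front ends, and the black grip at crop (250,267). Two offcuts lie in the tray at (514,149) and (520,232). The rack yaw is about +0.105 rad. I'll move over the tray first.

```bash
python3 - <<'E'
from h import *
cal=ctrl.get_calibration('top')
g=lambda c,z: atz(cal,np.array(c)/2.4+[190,125],z)
C=np.array([g(c,.022) for c in((398,91),(588,109),(577,288),(381,271))]); print(C.round(3),C.mean(0).round(3))
for a,b in((0,1),(3,2),(3,0),(2,1)): d=C[b]-C[a]; print(np.arctan2(d[1],d[0]).round(3),np.linalg.norm(d).round(3))
B=np.array([g(c,.07) for c in((651,143),(761,134),(775,248),(645,261))]);print(B.round(3),B.mean(0).round(3))
for q in ((514,149),(520,232)): print(g(q,.02).round(3))
plan([((.53,-.15,.232),ori(0.0))],step=55)
E
```

```text
[[ 0.648 -0.079  0.022]
 [ 0.622 -0.298  0.022]
 [ 0.417 -0.273  0.022]
 [ 0.442 -0.053  0.022]] [ 0.532 -0.176  0.022]
-1.688 0.22
-1.683 0.221
-0.126 0.207
-0.121 0.206
[[ 0.572 -0.353  0.07 ]
 [ 0.579 -0.479  0.07 ]
 [ 0.452 -0.484  0.07 ]
 [ 0.442 -0.337  0.07 ]] [ 0.511 -0.413  0.07 ]
[ 0.578 -0.21   0.02 ]
[ 0.482 -0.212  0.02 ]
-> [ 0.53  -0.15   0.232] rows 15
   0 -39.2 36.6 | 0.082 -0 -0 
   0 -36 39.7 | 0.082 -0 -0 
   0 -32.7 42.5 | 0.082 -0 -0 
   0 -29.1 45.1 | 0.082 -0 -0 
   0 -25.3 47.3 | 0.082 -0 -0 
   0 -21.4 49.2 | 0.082 -0 -0 
   0 -17.3 50.8 | 0.082 -0 -0 
   0 -13.1 52 | 0.082 -0 -0 
   0 -8.8 52.9 | 0.082 -0 -0 
   0 -4.4 53.5 | 0.082 -0 -0 
   0 -0 53.6 | 0.082 -0 -0 
   0 4.3 53.5 | 0.082 -0 -0 
   0 8.7 52.9 | 0.082 -0 -0 
   0 13 52 | 0.082 -0 -0 
   0 17.2 50.8 | 0.082 -0 -0
```

Call:
servo_tool:
  motion:
    - [[0, -39, 37], [0.082, 0, 0]]
    - [[0, -36, 40], [0.082, 0, 0]]
    - [[0, -33, 42.5], [0.082, 0, 0]]
    - [[0, -29, 45], [0.082, 0, 0]]
    - [[0, -25, 47], [0.082, 0, 0]]
    - [[0, -21, 49], [0.082, 0, 0]]
    - [[0, -17, 51], [0.082, 0, 0]]
    - [[0, -13, 52], [0.082, 0, 0]]
  hand: 0.2
  grip_force: 30

```text
time_s: 2.45
tool_pos: [0.3822, 0.1936, 0.405]
orientation: [0.781, 1.425, -0.781]
wrist_force: [0.8, 0.2, -0.4]
opening: 0.599
```

Call:
servo_tool:
  motion:
    - [[0, -9, 53], [0.082, 0, 0]]
    - [[0, -4, 53.5], [0.082, 0, 0]]
    - [[0, 0, 53.5], [0.082, 0, 0]]
    - [[0, 4, 53.5], [0.082, 0, 0]]
    - [[0, 9, 53], [0.082, 0, 0]]
    - [[0, 13, 52], [0.082, 0, 0]]
    - [[0, 17, 51], [0.082, 0, 0]]
    - [[0, 0, 0], [0, 0, 0]]

```text
time_s: 3.45
tool_pos: [0.5311, -0.153, 0.4045]
orientation: [1.214, 1.204, -1.214]
wrist_force: [-0.9, 1.6, 0.1]
opening: 0.6
```

```bash
python3 - <<'E'
from h import *
s=ctrl.read_state(); print(s['time_s'],s['tool_pos'],R.from_rotvec(s['orientation']).as_matrix().round(3),s['opening'])
cal=ctrl.get_calibration('wrist'); snap('wrist','w1.png')
for t,z in(('offcut1',.012),('tray',0),('scrap',0)):
    for r in ctrl.mark_of('wrist',t)[:3]: print(t,round(r['p'],2),np.round(r['at']),atz(cal,r['at'],z).round(3))
E
```

```text
3.45 [ 0.53110168 -0.15302626  0.4045101 ] [[ 0.001  1.    -0.007]
 [-0.001 -0.007 -1.   ]
 [-1.     0.001  0.001]] 0.6001875228242838
offcut1 0.63 [356. 223.] [ 0.579 -0.213  0.012]
offcut1 0.62 [283. 224.] [ 0.48  -0.213  0.012]
tray 0.8 [325. 195.] [ 0.536 -0.176  0.   ]
```

View pics/w1.png

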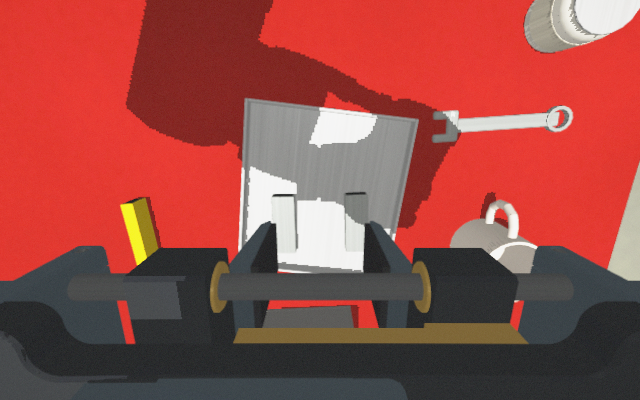

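The wrist view shows both offcuts in the tray at (284,223) and (356,221), lying roughly along y. The yellow bar at (138,225) is outside the tray. The offcut positions agree with the top view.

```bash
python3 - <<'E'
from h import *
o=ori(0)
plan([((.480,-.212,.10),o),((.480,-.212,.026),o),((.480,-.212,.125),o),((.495,-.411,.125),o),((.495,-.411,.06),o),((.495,-.411,.125),o),((.578,-.212,.10),o),((.578,-.212,.026),o)],step=50)
E
```

```text
-> [ 0.48  -0.212  0.1  ] rows 4
   33.2 -12.4 15.8 | -0 -0 0 x4
-> [ 0.48  -0.212  0.026] rows 2
   37 0 0 | 0 0 0 x2
-> [ 0.48  -0.212  0.125] rows 2
   -49.5 0 0 | 0 0 0 x2
-> [ 0.495 -0.411  0.125] rows 4
   0 3.8 49.7 | 0 0 0 x4
-> [ 0.495 -0.411  0.06 ] rows 2
   32.5 0 0 | 0 0 0 x2
-> [ 0.495 -0.411  0.125] rows 2
   -32.5 0 0 | 0 0 0 x2
-> [ 0.578 -0.212  0.1  ] rows 5
   5 16.6 -39.8 | 0 0 0 x5
-> [ 0.578 -0.212  0.026] rows 2
   37 0 0 | 0 0 0 x2
```

Call:
servo_tool:
  motion:
    - [[33, -12.5, 15], [0, 0, 0]]
    - [[33, -12.5, 15], [0, 0, 0]]
    - [[33, -12.5, 15], [0, 0, 0]]
    - [[33, -12.5, 15], [0, 0, 0]]
    - [[37, 0, 0], [0, 0, 0]]
    - [[37, 0, 0], [0, 0, 0]]
    - [[0, 0, 0], [0, 0, 0]]

```text
time_s: 4.53
tool_pos: [0.4797, -0.2087, 0.1975]
orientation: [1.21, 1.21, -1.211]
wrist_force: [0.7, 0.1, -0.1]
opening: 0.599
```

Call:
servo_tool:
  motion:
    - [[0, 0, 0], [0, 0, 0]]
    - [[0, 0, 0], [0, 0, 0]]
    - [[0, 0, 0], [0, 0, 0]]
    - [[0, 0, 0], [0, 0, 0]]
    - [[-50, 0, 0], [0, 0, 0]]
    - [[-50, 0, 0], [0, 0, 0]]
  hand: -1
  grip_force: 40

```text
time_s: 5.28
tool_pos: [0.4796, -0.2096, 0.2998]
orientation: [1.211, 1.209, -1.212]
wrist_force: [1.0, -0.3, -0.7]
opening: 0.326
```

Call:
servo_tool:
  motion:
    - [[0, 4, 50], [0, 0, 0]]
    - [[0, 4, 50], [0, 0, 0]]
    - [[0, 4, 50], [0, 0, 0]]
    - [[0, 4, 50], [0, 0, 0]]
    - [[0, 0, 0], [0, 0, 0]]
    - [[33, 0, 0], [0, 0, 0]]
    - [[33, 0, 0], [0, 0, 0]]
    - [[0, 0, 0], [0, 0, 0]]

```text
time_s: 6.28
tool_pos: [0.4946, -0.4085, 0.2308]
orientation: [1.212, 1.213, -1.212]
wrist_force: [-1.2, -0.4, -0.4]
opening: 0.326
```

Call:
servo_tool:
  motion:
    - [[0, 0, 0], [0, 0, 0]]
    - [[0, 0, 0], [0, 0, 0]]
    - [[0, 0, 0], [0, 0, 0]]
  hand: 0.2

```text
time_s: 6.65
tool_pos: [0.4955, -0.4099, 0.2338]
orientation: [1.211, 1.206, -1.211]
wrist_force: [-0.1, -0.5, -0.2]
opening: 0.594
```

Call:
servo_tool:
  motion:
    - [[-33, 0, 0], [0, 0, 0]]
    - [[-33, 0, 0], [0, 0, 0]]
    - [[0, 0, -50], [0, 0, 0]]
    - [[0, 0, -50], [0, 0, 0]]
    - [[0, 20, -50], [0, 0, 0]]
    - [[0, 20, -50], [0, 0, 0]]
    - [[0, 20, 0], [0, 0, 0]]
    - [[0, 23, 0], [0, 0, 0]]

```text
time_s: 7.65
tool_pos: [0.5796, -0.2093, 0.2995]
orientation: [1.211, 1.208, -1.21]
wrist_force: [-1.1, 0.8, -0.0]
opening: 0.601
```

```bash
python3 - <<'E'
from h import *
cal=ctrl.get_calibration('wrist'); snap('wrist','w2.png')
for r in ctrl.mark_of('wrist','offcut1')[:4]: print(round(r['p'],2),np.round(r['at']),atz(cal,r['at'],.012).round(3))
snap('top'); cal=ctrl.get_calibration('top')
for r in ctrl.mark_of('top','offcut1')[:4]: print('top',round(r['p'],2),np.round(r['at']),atz(cal,r['at'],.012).round(3))
s=ctrl.read_state(); print(s['tool_pos'].round(4),s['opening'])
plan([((.578,-.212,.026),ori(0))],step=50)
E
```

```text
0.55 [318. 208.] [ 0.577 -0.215  0.012]
[ 0.5787 -0.21    0.2989] 0.6004173612096044
-> [ 0.578 -0.212  0.026] rows 3
   33.6 -0.2 0.7 | -0.001 0 0 x3
```

View pics/w2.png

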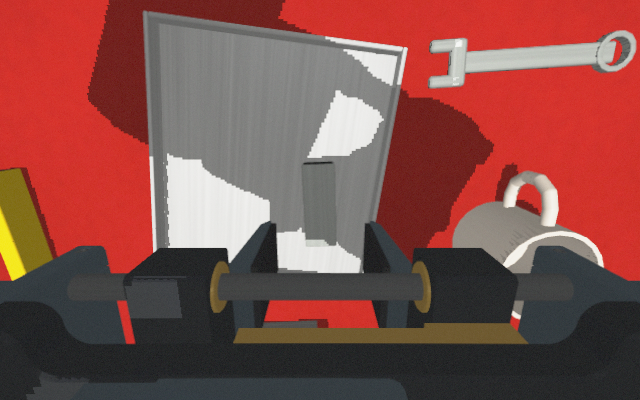

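The wrist view shows the remaining offcut between the fingers at (319,204), and the other one gone from the tray. Next I'll grasp this one.

Call:
servo_tool:
  motion:
    - [[34, 0, 1], [0, 0, 0]]
    - [[34, 0, 1], [0, 0, 0]]
    - [[34, 0, 1], [0, 0, 0]]
    - [[0, 0, 0], [0, 0, 0]]

```text
time_s: 8.35
tool_pos: [0.5784, -0.2136, 0.1966]
orientation: [1.212, 1.207, -1.212]
wrist_force: [0.3, 0.2, 0.3]
opening: 0.603
```

Call:
servo_tool:
  motion:
    - [[0, 0, 0], [0, 0, 0]]
    - [[0, 0, 0], [0, 0, 0]]
    - [[0, 0, 0], [0, 0, 0]]
    - [[0, 0, 0], [0, 0, 0]]
    - [[-50, 0, 0], [0, 0, 0]]
    - [[-55, 0, 0], [0, 0, 0]]
  hand: -1

```text
time_s: 9.1
tool_pos: [0.5786, -0.2129, 0.3022]
orientation: [1.211, 1.21, -1.212]
wrist_force: [1.1, -0.4, -1.0]
opening: 0.326
```

Call:
servo_tool:
  motion:
    - [[0, -11, 50], [0, 0, 0]]
    - [[0, -11, 50], [0, 0, 0]]
    - [[0, -11, 50], [0, 0, 0]]
    - [[0, -11, 50], [0, 0, 0]]
    - [[0, 0, 0], [0, 0, 0]]
    - [[30, 0, 0], [0, 0, 0]]
    - [[28, 0, 0], [0, 0, 0]]
    - [[0, 0, 0], [0, 0, 0]]

```text
time_s: 10.1
tool_pos: [0.5339, -0.4117, 0.2418]
orientation: [1.212, 1.213, -1.212]
wrist_force: [1.3, -1.0, -0.7]
opening: 0.322
```

Call:
servo_tool:
  motion:
    - [[0, 0, 0], [0, 0, 0]]
    - [[0, 0, 0], [0, 0, 0]]
    - [[0, 0, 0], [0, 0, 0]]
  hand: 0.2

```text
time_s: 10.48
tool_pos: [0.5345, -0.413, 0.2447]
orientation: [1.211, 1.206, -1.211]
wrist_force: [0.6, -0.8, -0.6]
opening: 0.597
```

Call:
servo_tool:
  motion:
    - [[-50, 0, 0], [0, 0, 0]]
    - [[-50, 0, 0], [0, 0, 0]]
    - [[-20, 0, -50], [0, 0, 0]]
    - [[0, 0, -50], [0, 0, 0]]
    - [[0, 0, -50], [0, 0, 0]]

```text
time_s: 11.1
tool_pos: [0.5345, -0.2615, 0.3646]
orientation: [1.212, 1.206, -1.211]
wrist_force: [0.7, -0.1, 0.4]
opening: 0.596
```

```bash
python3 - <<'E'
from h import *
s=ctrl.read_state(); print(s['tool_pos'].round(4))
q=(.5764,.2297,.105); rz=R.from_euler('z',q[2])
G=rz.apply([-.149,-.118,0])+[q[0],q[1],0]; print('grip',G)
a=snap('wrist'); b=snap('top')
cv2.imwrite('pics/w3.png',cv2.cvtColor(np.vstack([a[:260],cv2.resize(b[130:290,190:520],(640,310))]),cv2.COLOR_RGB2BGR))
o=ori(q[2]); plan([((G[0],G[1]+.03,.2),o)],step=55)
E
```

```text
[ 0.5345 -0.2615  0.3646]
grip [0.44058785 0.09673361 0.        ]
-> [0.441 0.127 0.2  ] rows 8
   -0.9 -11.7 -48.2 | -0.013 -0 0 
   -0.9 -11.1 -48.3 | -0.013 -0 0 
   -0.9 -10.5 -48.5 | -0.013 -0 0 
   -0.9 -9.8 -48.6 | -0.013 -0 0 
   -0.9 -9.2 -48.7 | -0.013 -0 0 
   -0.9 -8.5 -48.9 | -0.013 -0 0 
   -0.9 -7.9 -49 | -0.013 -0 0 
   -0.9 -7.3 -49.1 | -0.013 -0 0
```

View pics/w3.png

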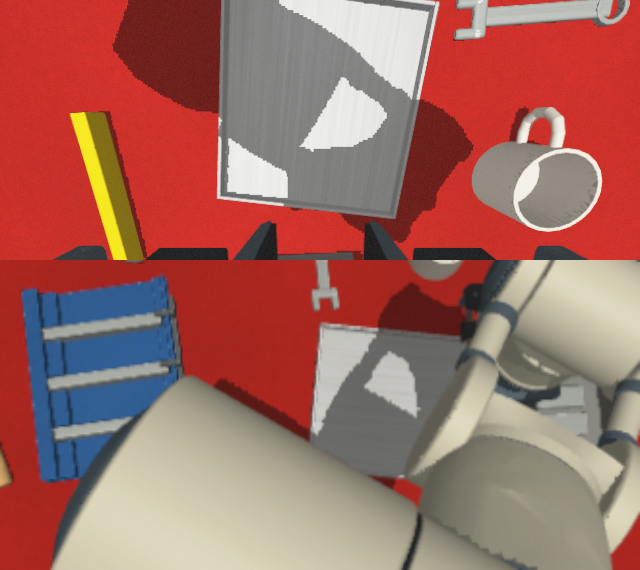

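The tray is empty, and both offcuts show side by side in the bin at (560,395) in the lower half. Next is the lock grip.

Call:
servo_tool:
  motion:
    - [[0, -12, -48], [-0.013, 0, 0]]
    - [[0, -11, -48], [-0.013, 0, 0]]
    - [[0, -11, -49], [-0.013, 0, 0]]
    - [[0, -10, -49], [-0.013, 0, 0]]
    - [[0, -9, -49], [-0.013, 0, 0]]
    - [[0, -9, -49], [-0.013, 0, 0]]
    - [[0, -8, -49], [-0.013, 0, 0]]
    - [[0, -7, -49], [-0.014, 0, 0]]

```text
time_s: 12.2
tool_pos: [0.4409, 0.1249, 0.3643]
orientation: [1.134, 1.255, -1.133]
wrist_force: [1.2, 0.7, 0.2]
opening: 0.602
```

Call:
servo_tool:
  motion:
    - [[0, 0, 0], [0, 0, 0]]

```text
time_s: 12.32
tool_pos: [0.4405, 0.1259, 0.3642]
orientation: [1.132, 1.257, -1.13]
wrist_force: [-0.1, -0.5, -0.4]
opening: 0.597
```

```bash
cat > rackfit.py <<'E'
from h import *
from scipy.optimize import least_squares
def fit(lock=0.,verbose=1):
    cal=ctrl.get_calibration('wrist'); im=snap('wrist','wr.png')
    pts={'rack':(0,0,0),'rack_lip':(0,-.097,.026),'rack_strip':(0,.089,.043),'lock_grip':(-.149+lock,-.118,.06)}
    obs=[]
    for k,v in pts.items():
        for r in ctrl.mark_of('wrist',k)[:1]: obs.append((np.array(v),np.array(r['at']),k,r['p']))
    for r in ctrl.mark_of('wrist','tube1'):
        P=atz(cal,r['at'],.021); L=R.from_euler('z',-.105).apply(P-[.5764,.2297,0])
        for x in(-.072,0,.072):
            if abs(L[0]-x)<.02 and abs(L[1])<.04 and r['p']>.4: obs.append((np.array([x,0,.021]),np.array(r['at']),'tube%+.3f'%x,r['p']))
    f=lambda q:np.concatenate([(proj(cal,R.from_euler('z',q[2]).apply(v)+[q[0],q[1],0])-o)*p for v,o,_,p in obs])
    S=least_squares(f,[.5764,.2297,.105],loss='soft_l1',f_scale=2)
    for o,e in zip(obs,f(S.x).reshape(-1,2)): print(o[2],np.round(o[1]),round(o[3],2),e.round(1))
    print('rack',S.x.round(4)); return S.x,im,cal
E
python3 - <<'E'
from rackfit import *
q,im,cal=fit()
s=ctrl.read_state(); print(s['tool_pos'])
r=[x for x in ctrl.mark_of('wrist','lock_grip')]; 
for x in r[:2]: print(x['p'],atz(cal,x['at'],.06).round(4))
# overlay predicted tube edges, grip
bgr=cv2.cvtColor(im,cv2.COLOR_RGB2BGR)
for col,Q in(((0,255,0),q),((0,0,255),(.5764,.2297,.105))):
    W=lambda v:tuple(int(t) for t in np.round(proj(cal,R.from_euler('z',Q[2]).apply(v)+[Q[0],Q[1],0])))
    for x in(-.072,0,.072):
        for dx in(-.008,.008): cv2.line(bgr,W([x+dx,-.09,.036]),W([x+dx,.07,.036]),col,1)
    c=[W([-.149+a,-.118+b,.06]) for a,b in((-.009,-.015),(.009,-.015),(.009,.015),(-.009,.015))]
    for i in range(4): cv2.line(bgr,c[i],c[(i+1)%4],col,1)
cv2.imwrite('pics/w4.png',bgr)
E
```

```text
rack [456. 112.] 0.86 [-2.6 -1.8]
rack_lip [452. 198.] 0.66 [1.1 1.6]
rack_strip [483.   8.] 0.77 [ 1.1 -2.5]
lock_grip [323. 231.] 0.86 [-0.3 -0. ]
tube+0.072 [529. 108.] 0.87 [1.4 0.7]
tube+0.000 [462. 109.] 0.68 [-0.5  0.6]
tube-0.072 [395. 104.] 0.61 [-1.2  4.5]
rack [0.5786 0.227  0.1267]
[0.44154167 0.12270401 0.3638072 ]
0.86 [0.4461 0.0912 0.06  ]
0.62 [0.3838 0.2253 0.06  ]
```

View pics/w4.png

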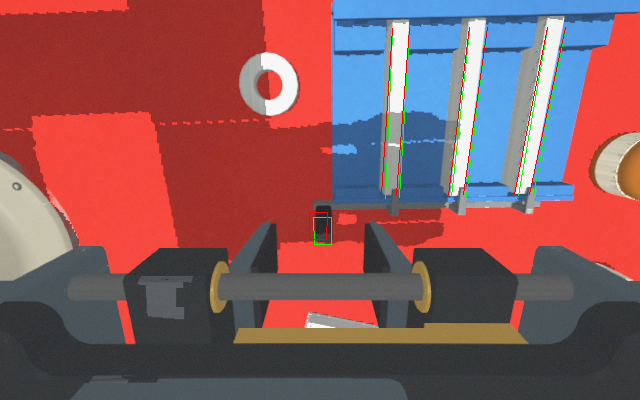

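```bash
python3 - <<'E'
import cv2,numpy as np
im=cv2.imread('pics/w4.png'); raw=cv2.imread('pics/wr.png')
a=cv2.resize(raw[15:250,300:580],None,fx=2.5,fy=2.5,interpolation=cv2.INTER_NEAREST)
cv2.imwrite('pics/c5.png',a)
E
```

```text
(no output)
```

View pics/c5.png

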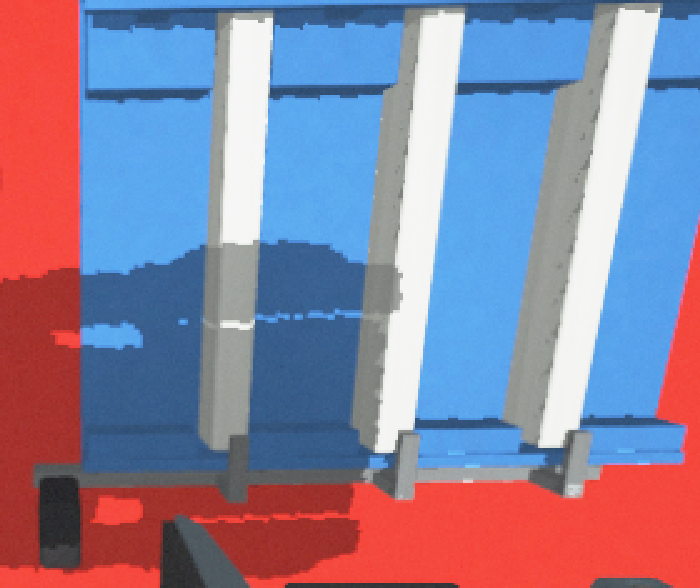

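The crop shows the lock grip's top spanning crop columns 40–80 and rows about 500–568. The right top edges of the tubes are sharp enough to give the rack yaw.

```bash
python3 - <<'E'
from h import *
cal=ctrl.get_calibration('wrist')
g=lambda c,z: atz(cal,np.array(c)/2.5+[300,15],z)
for x,(a,b) in zip((-.072,0,.072),(((272,14),(250,430)),((463,14),(414,435)),((659,10),(579,435)))):
    A,B=g(a,.036),g(b,.036); d=A-B; y=np.arctan2(-d[0],d[1]); print(A.round(4),B.round(4),'yaw',y.round(4))
    for P in(A,B): print('   edge x in rack frame(fit):',R.from_euler('z',-.1267).apply(P-[.5786,.227,0]).round(4), R.from_euler('z',-.105).apply(P-[.5764,.2297,0]).round(4))
print('grip',g((60,534),.06).round(4), 'left edge rack floor', g((82,90),.006), g((82,430),.006))
E
```

```text
[0.5057 0.2944 0.036 ] [0.5257 0.1376 0.036 ] yaw 0.1272
   edge x in rack frame(fit): [-0.0638  0.076   0.036 ] [-0.0636  0.0717  0.036 ]
   edge x in rack frame(fit): [-0.0637 -0.082   0.036 ] [-0.06   -0.0863  0.036 ]
[0.5758 0.3011 0.036 ] [0.5965 0.1425 0.036 ] yaw 0.1294
   edge x in rack frame(fit): [0.0066 0.0739 0.036 ] [0.0069 0.0711 0.036 ]
   edge x in rack frame(fit): [ 0.007  -0.0861  0.036 ] [ 0.0108 -0.0888  0.036 ]
[0.6468 0.3091 0.036 ] [0.6667 0.1496 0.036 ] yaw 0.1241
   edge x in rack frame(fit): [0.0781 0.0729 0.036 ] [0.0784 0.0716 0.036 ]
   edge x in rack frame(fit): [ 0.0777 -0.0879  0.036 ] [ 0.0814 -0.0891  0.036 ]
grip [0.4479 0.0907 0.06  ] left edge rack floor [0.43905333 0.26817345 0.006     ] [0.45555515 0.12337658 0.006     ]
```

```bash
python3 - <<'E'
from h import *
o=ori(.127); u=np.array([np.cos(.127),np.sin(.127),0]); G=np.array([.446,.091,.062])
plan([(G+[0,0,.05],o),(G,o),(G+u*.036,o),(G+u*.036+[0,0,.1],o)],step=45)
E
```

```text
-> [0.446 0.091 0.112] rows 2
   39.9 0.6 16 | -0.013 0 -0 x2
-> [0.446 0.091 0.062] rows 2
   25 0 0 | 0 0 0 x2
-> [0.482 0.096 0.062] rows 1
   0 36 0 | 0 0 0 x1
-> [0.482 0.096 0.162] rows 3
   -33.3 0 0 | 0 0 0 x3
```

Call:
servo_tool:
  motion:
    - [[40, 0.5, 16], [-0.013, 0, 0]]
    - [[40, 0.5, 16], [-0.013, 0, 0]]
    - [[25, 0, 0], [0, 0, 0]]
    - [[25, 0, 0], [0, 0, 0]]
    - [[0, 0, 0], [0, 0, 0]]

```text
time_s: 13.3
tool_pos: [0.4454, 0.0913, 0.2326]
orientation: [1.114, 1.269, -1.117]
wrist_force: [0.9, 0.4, 0.7]
opening: 0.603
```

Call:
servo_tool:
  motion:
    - [[0, 0, 0], [0, 0, 0]]
    - [[0, 0, 0], [0, 0, 0]]
    - [[0, 0, 0], [0, 0, 0]]
    - [[0, 0, 0], [0, 0, 0]]
  hand: -1
  grip_force: 25

```text
time_s: 13.8
tool_pos: [0.4459, 0.092, 0.2342]
orientation: [1.115, 1.266, -1.113]
wrist_force: [0.6, -0.5, 3.6]
opening: 0.195
```

```bash
python3 - <<'E'
from h import *
s=ctrl.read_state(); print(s['time_s'],s['tool_pos'],s['orientation'],s['wrist_force'],s['opening'])
im=snap('wrist'); cv2.imwrite('pics/w6.png',cv2.cvtColor(im[60:310,180:480],cv2.COLOR_RGB2BGR))
E
```

```text
13.8 [0.44592765 0.09196401 0.23415366] [ 1.11511429  1.26602009 -1.11341532] [ 0.57748462 -0.54056596  3.64710492] 0.1945610328936401
```

View pics/w6.png

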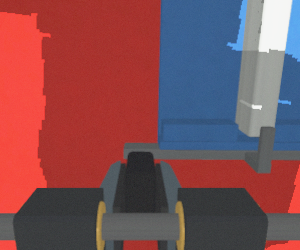

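The fingers pinch the black grip at crop (140,175), and the opening reads 17.7 mm, which matches its 18 mm width. Now I'll slide it open.

Call:
servo_tool:
  motion:
    - [[0, 12, 0], [0, 0, 0]]
    - [[0, 12, 0], [0, 0, 0]]
    - [[0, 12, 0], [0, 0, 0]]
    - [[0, 2, 0], [0, 0, 0]]
    - [[0, 0, 0], [0, 0, 0]]
    - [[0, 0, 0], [0, 0, 0]]

```text
time_s: 14.6
tool_pos: [0.4816, 0.0964, 0.2339]
orientation: [1.112, 1.27, -1.118]
wrist_force: [-12.0, -6.0, 19.5]
opening: 0.197
```

Call:
servo_tool:
  motion:
    - [[0, 0, 0], [0, 0, 0]]
    - [[0, 0, 0], [0, 0, 0]]
    - [[0, 0, 0], [0, 0, 0]]
  hand: 0.0

```text
time_s: 14.98
tool_pos: [0.4834, 0.0968, 0.2337]
orientation: [1.114, 1.267, -1.114]
wrist_force: [0.2, 0.3, -0.4]
opening: 0.484
```

Call:
servo_tool:
  motion:
    - [[-50, 0, 0], [0, 0, 0]]
    - [[-50, 0, 0], [0, 0, 0]]
    - [[-20, 30, -30], [0, 0, 0]]
    - [[0, 40, -40], [0, 0, 0]]
    - [[0, 0, 0], [0, 0, 0]]

```text
time_s: 15.6
tool_pos: [0.5455, 0.1775, 0.3539]
orientation: [1.114, 1.267, -1.111]
wrist_force: [-0.2, -0.7, 0.3]
opening: 0.499
```

```bash
cat > pick.py <<'E'
from h import *
Q=(.5778,.227,.127); rz=R.from_euler('z',Q[2]); O=np.array([Q[0],Q[1],0])
W=lambda v:rz.apply(v)+O
def overlay(fn,lock=.036,sl=(-.072,0,.072)):
    cal=ctrl.get_calibration('wrist'); im=snap('wrist'); b=cv2.cvtColor(im,cv2.COLOR_RGB2BGR)
    P=lambda v:tuple(int(round(t)) for t in proj(cal,W(v)))
    for x in sl:
        for dx in(-.008,.008): cv2.line(b,P([x+dx,-.09,.036]),P([x+dx,.07,.036]),(0,255,0),1)
        cv2.circle(b,P([x,0,.036]),3,(0,255,0),1)
    for t in(-.072,0,.072): cv2.circle(b,P([t+lock,-.095,.044]),3,(0,255,255),1)
    cv2.imwrite('pics/'+fn,b)
def pickplan(x,y0=0.,zg=.028,tilt=.16,ztop=.14,draw=.06,lift=.16):
    o=ori(Q[2]); g=W([x,y0,zg])
    print('approach/down'); plan([(W([x,y0,.10]),o),(g,o)],step=45)
    # tilt about rear bottom edge: front(-y) up => rotation about rack x by -tilt
    piv=W([x,.09,.006]); ax=rz.apply([1,0,0]); rt=R.from_rotvec(-tilt*ax)
    p=g-o.apply([.172,0,0]); wp=[]
    for i in(1,2,3,4):
        ri=R.from_rotvec(-tilt*i/4*ax); wp.append((piv+ri.apply(g-piv),ri*o))
    d=rt.apply(rz.apply([0,-1,0])); g4,o4=wp[-1]
    wp+=[(g4+d*draw,o4)]; g5=g4+d*draw; 
    print('tilt,draw'); plan(wp,p=p,r=o,step=20)
    print('end grasp',g5.round(4),'rot back about tool y +-',tilt)
E
python3 - <<'E'
from pick import *
s=ctrl.read_state(); print(s['tool_pos'].round(4),s['wrist_force'].round(1),s['opening'])
overlay('w7.png'); pickplan(.072)
E
```

```text
[0.5455 0.1775 0.3539] [-0.2 -0.7  0.3] 0.4986741295288949
approach/down
-> [0.649 0.236 0.1  ] rows 4
   20.4 28 -11.5 | 0.001 0 -0 x4
-> [0.649 0.236 0.028] rows 2
   36 0 0 | 0 0 0 x2
tilt,draw
-> [0.649 0.237 0.032] rows 1
   -3.4 -0 -7.8 | 0 -0.04 -0 x1
-> [0.649 0.238 0.035] rows 1
   -3.4 0 -7.8 | 0 -0.04 0 x1
-> [0.649 0.239 0.039] rows 1
   -3.4 0 -7.8 | 0 -0.04 -0 x1
-> [0.649 0.241 0.042] rows 1
   -3.4 -0 -7.8 | 0 -0.04 0 x1
-> [0.656 0.182 0.052] rows 3
   -0 -0 20 | 0 0 0 x3
end grasp [0.6561 0.182  0.0516] rot back about tool y +- 0.16
```

View pics/w7.png

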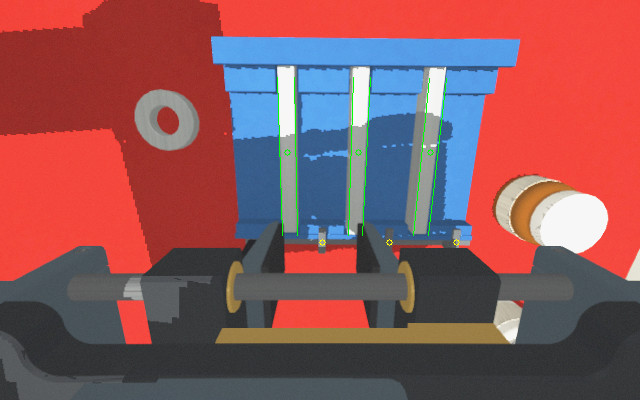

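The overlay lines up with all three tubes at (287,152), (359,152) and (431,152). The tabs sit at their predicted open positions, (322,242), (389,242) and (456,242), so the lock is fully open. I'll pick tube 3 first.

Call:
servo_tool:
  motion:
    - [[20, 28, -11.5], [0, 0, 0]]
    - [[20, 28, -11.5], [0, 0, 0]]
    - [[20, 28, -11.5], [0, 0, 0]]
    - [[21, 28, -11.5], [0, 0, 0]]
    - [[36, 0, 0], [0, 0, 0]]
    - [[36, 0, 0], [0, 0, 0]]
    - [[0, 0, 0], [0, 0, 0]]

```text
time_s: 16.52
tool_pos: [0.6486, 0.2341, 0.1993]
orientation: [1.114, 1.268, -1.116]
wrist_force: [0.5, -0.3, 0.4]
opening: 0.499
```

Call:
servo_tool:
  motion:
    - [[0, 0, 0], [0, 0, 0]]
    - [[0, 0, 0], [0, 0, 0]]
    - [[0, 0, 0], [0, 0, 0]]
    - [[0, 0, 0], [0, 0, 0]]
    - [[0, 0, 0], [0, 0, 0]]
  hand: -1
  grip_force: 50

```text
time_s: 17.15
tool_pos: [0.649, 0.2349, 0.2009]
orientation: [1.114, 1.267, -1.114]
wrist_force: [-1.4, -2.8, 3.1]
opening: 0.168
```

Call:
servo_tool:
  motion:
    - [[-3.6, 0, -7.8], [0, -0.04, 0]]
    - [[-3.6, 0, -7.8], [0, -0.04, 0]]
    - [[-3.6, 0, -7.8], [0, -0.04, 0]]
    - [[-3.5, 0, -7.8], [0, -0.04, 0]]
    - [[0, 0, 0], [0, 0, 0]]

```text
time_s: 17.77
tool_pos: [0.6448, 0.2675, 0.213]
orientation: [1.004, 1.142, -1.178]
wrist_force: [0.2, 0.9, -0.9]
opening: 0.171
```

Call:
servo_tool:
  motion:
    - [[0, 0, 20], [0, 0, 0]]
    - [[0, 0, 20], [0, 0, 0]]
    - [[0, 0, 20], [0, 0, 0]]
    - [[0, 0, 0], [0, 0, 0]]

```text
time_s: 18.27
tool_pos: [0.653, 0.2056, 0.2231]
orientation: [1.006, 1.141, -1.181]
wrist_force: [0.4, 0.6, -2.0]
opening: 0.175
```

```bash
python3 - <<'E'
from h import *
s=ctrl.read_state(); r=R.from_rotvec(s['orientation']); print(s['time_s'],'grasp',(s['tool_pos']+r.apply([.172,0,0])).round(4),s['wrist_force'],s['opening'])
T=np.array([.534,-.176,0]); o=ori(-.122); c=T+R.from_euler('z',-.122).apply([.06,0,0]); print(c)
g=s['tool_pos']+r.apply([.172,0,0])
plan([(g+[0,0,.07],r),(g+[-.01,-.06,.09],ori(.127)),(c+[0,0,.13],o),(c+[0,0,.06],o),(c+[0,0,.028],o)],step=45)
E
```

```text
18.275 grasp [0.6565 0.1784 0.0533] [ 0.35326635  0.58218323 -2.02079282] 0.17536132429835757
[ 0.59355403 -0.18330186  0.        ]
-> [0.656 0.178 0.123] rows 2
   -34.6 0 5.6 | 0 0 0 x2
-> [0.646 0.118 0.143] rows 3
   -2.8 -5.8 29.4 | -0 0.053 -0 
   -4.3 -5.8 29.2 | -0 0.053 -0 
   -5.9 -5.8 28.9 | -0 0.053 -0 
-> [ 0.594 -0.183  0.13 ] rows 7
   1.9 -13 41.8 | 0.036 0 0 
   1.9 -11.5 42.2 | 0.036 0 0 
   1.9 -10 42.6 | 0.036 0 0 
   1.9 -8.4 42.9 | 0.036 0 0 
   1.9 -6.9 43.2 | 0.036 0 0 
   1.9 -5.4 43.4 | 0.036 0 0 
   1.9 -3.8 43.6 | 0.036 0 0 
-> [ 0.594 -0.183  0.06 ] rows 2
   35 0 0 | 0 0 0 x2
-> [ 0.594 -0.183  0.028] rows 1
   32 0 0 | 0 0 0 x1
```

Call:
servo_tool:
  motion:
    - [[-35, 0, 5.5], [0, 0, 0]]
    - [[-35, 0, 5.5], [0, 0, 0]]
    - [[-3, -6, 29.5], [0, 0.053, 0]]
    - [[-4, -6, 29], [0, 0.053, 0]]
    - [[-6, -6, 29], [0, 0.053, 0]]

```text
time_s: 18.9
tool_pos: [0.6453, 0.1202, 0.3161]
orientation: [1.115, 1.268, -1.114]
wrist_force: [0.9, -0.6, -2.4]
opening: 0.17
```

Call:
servo_tool:
  motion:
    - [[2, -13, 42], [0.036, 0, 0]]
    - [[2, -11.5, 42], [0.036, 0, 0]]
    - [[2, -10, 42.5], [0.036, 0, 0]]
    - [[2, -8.5, 43], [0.036, 0, 0]]
    - [[2, -7, 43], [0.036, 0, 0]]
    - [[2, -5.5, 43.5], [0.036, 0, 0]]
    - [[2, -4, 43.5], [0.036, 0, 0]]
    - [[0, 0, 0], [0, 0, 0]]

```text
time_s: 19.9
tool_pos: [0.5913, -0.1832, 0.302]
orientation: [1.302, 1.145, -1.303]
wrist_force: [0.3, 1.6, -3.2]
opening: 0.171
```

```bash
cat > place.py <<'E'
from h import *
def check(fn,x,T=(.534,-.176)):
    s=ctrl.read_state(); r=R.from_rotvec(s['orientation']); g=s['tool_pos']+r.apply([.172,0,0])
    print(s['time_s'],'grasp',g.round(4),s['wrist_force'].round(1),s['opening'],'tool x',r.apply([1,0,0]).round(3))
    cal=ctrl.get_calibration('wrist'); im=snap('wrist'); b=cv2.cvtColor(im,cv2.COLOR_RGB2BGR)
    rz=R.from_euler('z',-.122)
    P=lambda v:tuple(int(round(t)) for t in proj(cal,rz.apply(v)+[*T,0]))
    c=[(-.104,-.111),(.104,-.111),(.104,.111),(-.104,.111)]
    for i in range(4): cv2.line(b,P([*c[i],.022]),P([*c[(i+1)%4],.022]),(0,255,0),1)
    if fn: cv2.imwrite('pics/'+fn,b)
    c=np.array([*T,0])+rz.apply([x,0,0]); o=ori(-.122)
    plan([(c+[0,0,.06],o),(c+[0,0,.028],o)],step=45)
E
python3 -c "
from place import *; check('w8.png',.06)"
```

```text
19.9 grasp [ 0.5914 -0.1834  0.13  ] [ 0.3  1.6 -3.2] 0.17140562718717625 tool x [ 0.    -0.001 -1.   ]
-> [ 0.594 -0.183  0.06 ] rows 2
   35 1.1 0.7 | -0.002 0 -0 x2
-> [ 0.594 -0.183  0.028] rows 1
   32 0 0 | 0 0 0 x1
```

View pics/w8.png

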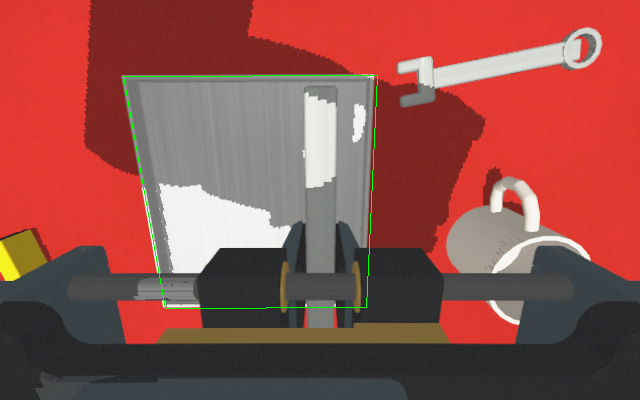

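The tube hangs straight in the jaws at (320,200), and the green tray outline matches the tray. Now to lower it.

Call:
servo_tool:
  motion:
    - [[35, 1, 0.5], [0, 0, 0]]
    - [[35, 1, 0.5], [0, 0, 0]]
    - [[20, 0, 0], [0, 0, 0]]
    - [[11, 0, 0], [0, 0, 0]]
    - [[0, 0, 0], [0, 0, 0]]
    - [[0, 0, 0], [0, 0, 0]]

```text
time_s: 20.7
tool_pos: [0.5942, -0.1816, 0.202]
orientation: [1.299, 1.146, -1.299]
wrist_force: [-0.2, 0.4, -2.1]
opening: 0.17
```

Call:
servo_tool:
  motion:
    - [[2, 0, 0], [0, 0, 0]]
    - [[1.5, 0, 0], [0, 0, 0]]
    - [[0, 0, 0], [0, 0, 0]]
    - [[0, 0, 0], [0, 0, 0]]

```text
time_s: 21.2
tool_pos: [0.594, -0.1818, 0.1989]
orientation: [1.3, 1.146, -1.3]
wrist_force: [-3.9, 1.6, 15.0]
opening: 0.17
```

Call:
servo_tool:
  motion:
    - [[-1, 0, 0], [0, 0, 0]]
    - [[0, 0, 0], [0, 0, 0]]
    - [[0, 0, 0], [0, 0, 0]]
  hand: -0.2

```text
time_s: 21.58
tool_pos: [0.5938, -0.1817, 0.1986]
orientation: [1.299, 1.147, -1.3]
wrist_force: [-1.0, 0.2, -0.3]
opening: 0.399
```

Call:
servo_tool:
  motion:
    - [[-40, 0, 0], [0, 0, 0]]
    - [[-45, 0, 0], [0, 0, 0]]
    - [[-45, 0, 0], [0, 0, 0]]
    - [[-20, 0, -20], [0, 0, 0]]
    - [[0, 0, 0], [0, 0, 0]]

```text
time_s: 22.2
tool_pos: [0.5966, -0.161, 0.3501]
orientation: [1.299, 1.145, -1.298]
wrist_force: [-0.4, -0.9, -1.3]
opening: 0.396
```

```bash
python3 - <<'E'
from pick import *
s=ctrl.read_state(); print(s['time_s'],s['tool_pos'].round(4))
a=snap('wrist'); b=snap('top'); cv2.imwrite('pics/w9.png',cv2.cvtColor(np.vstack([a[:250],cv2.resize(b[130:290,190:520],(640,310))]),cv2.COLOR_RGB2BGR))
plan([(W([0,-.03,.16]),ori(Q[2]))],step=45)
E
```

```text
22.2 [ 0.5966 -0.161   0.3501]
-> [0.582 0.197 0.16 ] rows 8
   1.9 -7.3 -44.3 | -0.031 0 0 
   1.9 -5.9 -44.5 | -0.031 0 0 
   2 -4.5 -44.7 | -0.031 0 0 
   2 -3.1 -44.8 | -0.031 0 0 
   2 -1.7 -44.9 | -0.031 0 0 
   2 -0.3 -44.9 | -0.031 0 0 
   2 1.1 -44.9 | -0.031 0 0 
   2 2.5 -44.8 | -0.031 0 0
```

View pics/w9.png

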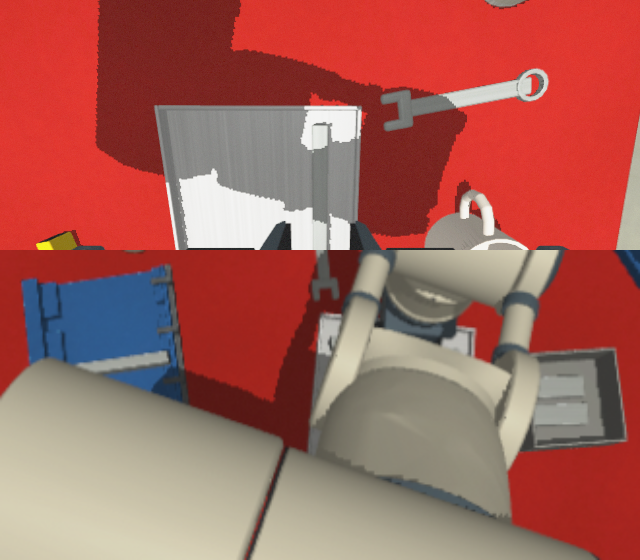

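Tube 3 lies in the tray at (320,185), and both offcuts are in the bin. On to slot 2.

Call:
servo_tool:
  motion:
    - [[2, -7, -44.5], [-0.031, 0, 0]]
    - [[2, -6, -44.5], [-0.031, 0, 0]]
    - [[2, -4.5, -44.5], [-0.031, 0, 0]]
    - [[2, -3, -45], [-0.031, 0, 0]]
    - [[2, -2, -45], [-0.031, 0, 0]]
    - [[2, 0, -45], [-0.031, 0, 0]]
    - [[2, 1, -45], [-0.031, 0, 0]]
    - [[2, 2.5, -45], [-0.031, 0, 0]]
  hand: 0.0

```text
time_s: 23.3
tool_pos: [0.5826, 0.1987, 0.3306]
orientation: [1.115, 1.266, -1.119]
wrist_force: [0.5, -0.4, 0.1]
opening: 0.497
```

Call:
servo_tool:
  motion:
    - [[0, 0, 0], [0, 0, 0]]

```text
time_s: 23.42
tool_pos: [0.5823, 0.2, 0.3305]
orientation: [1.113, 1.267, -1.117]
wrist_force: [0.4, -0.9, 0.6]
opening: 0.5
```

```bash
python3 - <<'E'
from pick import *
s=ctrl.read_state(); print(s['time_s'],s['tool_pos'].round(4))
cal=ctrl.get_calibration('wrist'); overlay('w10.png',sl=(-.072,0))
for r in ctrl.mark_of('wrist','tube1'): print(round(r['p'],2),np.round(r['at']),rz.inv().apply(atz(cal,r['at'],.021)-O).round(3))
pickplan(0.)
E
```

```text
23.425 [0.5823 0.2    0.3305]
0.78 [249. 165.] [-0.071  0.005  0.021]
0.77 [322. 168.] [0.001 0.002 0.021]
approach/down
-> [0.578 0.227 0.1  ] rows 2
   29.5 -0.5 -14.9 | -0.001 0.001 0.001 x2
-> [0.578 0.227 0.028] rows 2
   36 0 0 | 0 0 0 x2
tilt,draw
-> [0.578 0.228 0.032] rows 1
   -3.4 -0 -7.8 | 0 -0.04 -0 x1
-> [0.578 0.229 0.035] rows 1
   -3.4 0 -7.8 | 0 -0.04 0 x1
-> [0.577 0.23  0.039] rows 1
   -3.4 0 -7.8 | 0 -0.04 -0 x1
-> [0.577 0.232 0.042] rows 1
   -3.4 -0 -7.8 | 0 -0.04 0 x1
-> [0.585 0.173 0.052] rows 3
   -0 -0 20 | 0 0 0 x3
end grasp [0.5847 0.1729 0.0516] rot back about tool y +- 0.16
```

View pics/w10.png

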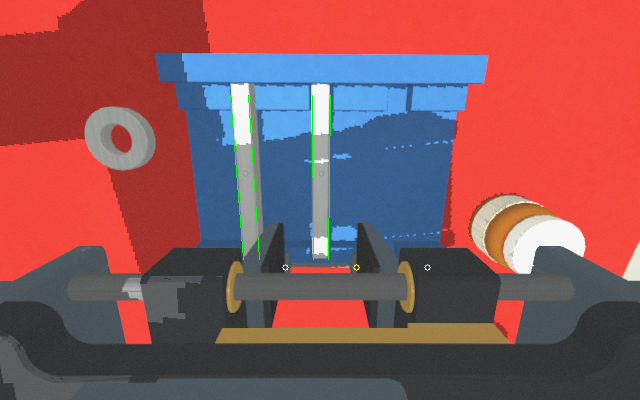

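Tubes 2 (321,172) and 1 (246,172) are where predicted, and slot 3 is empty. I'll pick tube 2.

Call:
servo_tool:
  motion:
    - [[29.5, 0, -14], [0, 0, 0]]
    - [[29, 0, -14], [0, 0, 0]]
    - [[36, 0, 0], [0, 0, 0]]
    - [[36, 0, 0], [0, 0, 0]]
    - [[0, 0, 0], [0, 0, 0]]

```text
time_s: 24.15
tool_pos: [0.5795, 0.2239, 0.1996]
orientation: [1.116, 1.265, -1.121]
wrist_force: [-0.1, 0.4, 0.8]
opening: 0.5
```

Call:
servo_tool:
  motion:
    - [[0, 0, 0], [0, 0, 0]]
    - [[0, 0, 0], [0, 0, 0]]
    - [[0, 0, 0], [0, 0, 0]]
    - [[0, 0, 0], [0, 0, 0]]
    - [[0, 0, 0], [0, 0, 0]]
  hand: -1

```text
time_s: 24.78
tool_pos: [0.5793, 0.2254, 0.202]
orientation: [1.117, 1.264, -1.118]
wrist_force: [-1.5, -4.1, 5.7]
opening: 0.173
```

Call:
servo_tool:
  motion:
    - [[-3.6, 0, -7.8], [0, -0.04, 0]]
    - [[-3.6, 0, -7.8], [0, -0.04, 0]]
    - [[-3.6, 0, -7.8], [0, -0.04, 0]]
    - [[-3.5, 0, -7.8], [0, -0.04, 0]]
    - [[0, 0, 0], [0, 0, 0]]

```text
time_s: 25.4
tool_pos: [0.5752, 0.258, 0.214]
orientation: [1.006, 1.14, -1.182]
wrist_force: [0.9, 0.7, -1.7]
opening: 0.172
```

Call:
servo_tool:
  motion:
    - [[0, 0, 20], [0, 0, 0]]
    - [[0, 0, 20], [0, 0, 0]]
    - [[0, 0, 20], [0, 0, 0]]
    - [[0, 0, 0], [0, 0, 0]]

```text
time_s: 25.9
tool_pos: [0.5831, 0.1963, 0.2241]
orientation: [1.008, 1.139, -1.185]
wrist_force: [-0.2, 0.7, -2.3]
opening: 0.175
```

Call:
servo_tool:
  motion:
    - [[-35, 0, 5.5], [0, 0, 0]]
    - [[-35, 0, 5.5], [0, 0, 0]]
    - [[-3, -6, 29.5], [0, 0.053, 0]]
    - [[-4, -6, 29], [0, 0.053, 0]]
    - [[-6, -6, 29], [0, 0.053, 0]]

```text
time_s: 26.52
tool_pos: [0.5751, 0.1108, 0.3173]
orientation: [1.117, 1.265, -1.117]
wrist_force: [1.0, 0.6, -2.8]
opening: 0.174
```

```bash
python3 - <<'E'
from h import *
s=ctrl.read_state();print(s['tool_pos'],s['wrist_force'],s['opening'])
c=np.array([.534,-.176,0]); plan([(c+[0,0,.13],ori(-.122))],step=45)
E
```

```text
[0.57512654 0.11078128 0.31725704] [ 1.00644247  0.55848785 -2.79544519] 0.1735134825606214
-> [ 0.534 -0.176  0.13 ] rows 7
   2.2 -10.9 39.9 | 0.035 0 -0 
   2.2 -9.5 40.3 | 0.035 0 -0 
   2.2 -8.1 40.6 | 0.035 0 -0 
   2.2 -6.6 40.9 | 0.035 0 -0 
   2.2 -5.2 41.1 | 0.035 0 -0 
   2.2 -3.8 41.2 | 0.035 0 -0 
   2.2 -2.3 41.3 | 0.035 0 -0
```

Call:
servo_tool:
  motion:
    - [[2, -11, 40], [0.035, 0, 0]]
    - [[2, -9.5, 40], [0.035, 0, 0]]
    - [[2, -8, 40.5], [0.035, 0, 0]]
    - [[2, -6.5, 41], [0.035, 0, 0]]
    - [[2, -5, 41], [0.035, 0, 0]]
    - [[2, -4, 41], [0.035, 0, 0]]
    - [[2, -2.5, 41], [0.035, 0, 0]]
    - [[0, 0, 0], [0, 0, 0]]

```text
time_s: 27.52
tool_pos: [0.5338, -0.1769, 0.3034]
orientation: [1.299, 1.145, -1.301]
wrist_force: [-0.0, 0.5, -3.2]
opening: 0.172
```

```bash
python3 - <<'E'
from place import *; check('w11.png',0)
for c in('wrist','top'):
    cal=ctrl.get_calibration(c)
    if c=='top': snap('top')
    for r in ctrl.mark_of(c,'tube1'): print(c,round(r['p'],2),np.round(r['at']),atz(cal,r['at'],.02).round(3))
E
```

```text
27.525 grasp [ 0.5339 -0.1773  0.1314] [-0.   0.5 -3.2] 0.1724665667018525 tool x [ 0.001 -0.002 -1.   ]
-> [ 0.534 -0.176  0.06 ] rows 2
   35.7 0.1 0.2 | -0.001 0.001 -0 x2
-> [ 0.534 -0.176  0.028] rows 1
   32 0 0 | 0 0 0 x1
wrist 0.9 [382. 197.] [ 0.591 -0.177  0.02 ]
wrist 0.83 [318. 250.] [ 0.526 -0.223  0.02 ]
wrist 0.76 [105. 310.] [ 0.296 -0.263  0.02 ]
```

View pics/w11.png

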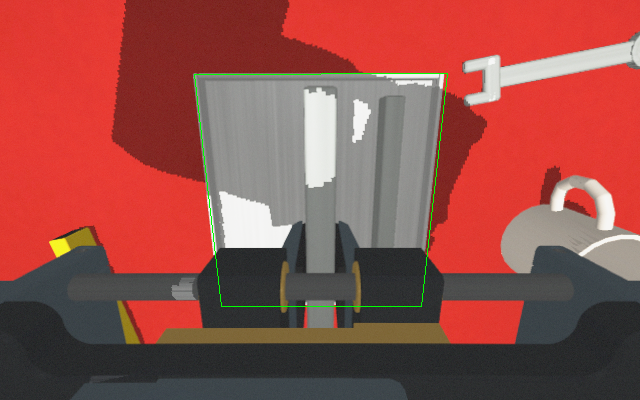

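Tube 2 is held straight over the middle of the tray at (320,190). Tube 3 lies at (388,175), clear of it. Lowering now.

Call:
servo_tool:
  motion:
    - [[35, 0, 0], [0, 0, 0]]
    - [[36, 0, 0], [0, 0, 0]]
    - [[20, 0, 0], [0, 0, 0]]
    - [[14.5, 0, 0], [0, 0, 0]]
    - [[0, 0, 0], [0, 0, 0]]
    - [[0, 0, 0], [0, 0, 0]]

```text
time_s: 28.48
tool_pos: [0.5345, -0.1742, 0.1982]
orientation: [1.296, 1.148, -1.298]
wrist_force: [-0.0, 0.3, -2.9]
opening: 0.171
```

Call:
servo_tool:
  motion:
    - [[1.5, 0, 0], [0, 0, 0]]
    - [[0, 0, 0], [0, 0, 0]]
    - [[0, 0, 0], [0, 0, 0]]

```text
time_s: 28.85
tool_pos: [0.5344, -0.1745, 0.1969]
orientation: [1.297, 1.147, -1.298]
wrist_force: [-0.2, 2.7, 5.3]
opening: 0.173
```

Call:
servo_tool:
  motion:
    - [[0, 0, 0], [0, 0, 0]]
    - [[0, 0, 0], [0, 0, 0]]
    - [[0, 0, 0], [0, 0, 0]]
  hand: -0.2

```text
time_s: 29.22
tool_pos: [0.5343, -0.1747, 0.1964]
orientation: [1.296, 1.148, -1.298]
wrist_force: [-0.1, -1.1, 0.3]
opening: 0.401
```

Call:
servo_tool:
  motion:
    - [[-40, 0, 0], [0, 0, 0]]
    - [[-45, 0, 0], [0, 0, 0]]
    - [[-45, 0, 0], [0, 0, 0]]
    - [[-5, 0, 0], [0, 0, 0]]
    - [[0, 0, 0], [0, 0, 0]]

```text
time_s: 29.85
tool_pos: [0.5341, -0.1743, 0.3313]
orientation: [1.296, 1.148, -1.298]
wrist_force: [-0.6, -0.3, -0.4]
opening: 0.401
```

```bash
python3 - <<'E'
from pick import *
snap('wrist','w12.png'); cal=ctrl.get_calibration('wrist')
for r in ctrl.mark_of('wrist','tube1'): print(round(r['p'],2),np.round(r['at']),atz(cal,r['at'],.02).round(3))
plan([(W([-.072,-.03,.16]),ori(Q[2]))],step=48)
E
```

```text
0.86 [377. 196.] [ 0.591 -0.181  0.02 ]
0.74 [323. 193.] [ 0.537 -0.172  0.02 ]
0.65 [122. 294.] [ 0.296 -0.262  0.02 ]
0.3 [539.  74.] [ 0.745 -0.084  0.02 ]
-> [0.51  0.188 0.16 ] rows 8
   -0.3 -8.4 -44.6 | -0.031 0 0 
   -0.3 -7 -44.8 | -0.031 0 0 
   -0.3 -5.6 -45 | -0.031 0 0 
   -0.2 -4.2 -45.2 | -0.031 0 0 
   -0.2 -2.8 -45.3 | -0.031 0 0 
   -0.2 -1.4 -45.4 | -0.031 0 0 
   -0.2 -0 -45.4 | -0.031 0 0 
   -0.2 1.4 -45.4 | -0.031 0 0
```

Call:
servo_tool:
  motion:
    - [[0, -8, -44.5], [-0.031, 0, 0]]
    - [[0, -7, -45], [-0.031, 0, 0]]
    - [[0, -6, -45], [-0.031, 0, 0]]
    - [[0, -4, -45], [-0.031, 0, 0]]
    - [[0, -3, -45.5], [-0.031, 0, 0]]
    - [[0, -1.5, -45.5], [-0.031, 0, 0]]
    - [[0, 0, -45.5], [-0.031, 0, 0]]
    - [[0, 1.5, -45.5], [-0.031, 0, 0]]
  hand: 0.0

```text
time_s: 30.95
tool_pos: [0.5102, 0.1898, 0.3294]
orientation: [1.112, 1.267, -1.117]
wrist_force: [1.1, -0.2, 0.5]
opening: 0.503
```

Call:
servo_tool:
  motion:
    - [[0, 0, 0], [0, 0, 0]]

```text
time_s: 31.08
tool_pos: [0.51, 0.1908, 0.3294]
orientation: [1.11, 1.268, -1.115]
wrist_force: [-0.2, -0.7, 0.1]
opening: 0.5
```

```bash
python3 - <<'E'
from pick import *
s=ctrl.read_state(); print(s['time_s'],s['tool_pos'].round(4))
cal=ctrl.get_calibration('wrist'); overlay('w13.png',sl=(-.072,))
for r in ctrl.mark_of('wrist','tube1'): print(round(r['p'],2),np.round(r['at']),rz.inv().apply(atz(cal,r['at'],.021)-O).round(3))
pickplan(-.072)
E
```

```text
31.075 [0.51   0.1908 0.3294]
0.66 [325. 164.] [-0.069  0.007  0.021]
approach/down
-> [0.506 0.218 0.1  ] rows 2
   28.8 -0 -14.9 | 0 0.001 0.001 x2
-> [0.506 0.218 0.028] rows 2
   36 0 0 | 0 0 0 x2
tilt,draw
-> [0.506 0.219 0.032] rows 1
   -3.4 -0 -7.8 | 0 -0.04 -0 x1
-> [0.506 0.22  0.035] rows 1
   -3.4 0 -7.8 | 0 -0.04 0 x1
-> [0.506 0.221 0.039] rows 1
   -3.4 0 -7.8 | 0 -0.04 -0 x1
-> [0.506 0.222 0.042] rows 1
   -3.4 -0 -7.8 | 0 -0.04 0 x1
-> [0.513 0.164 0.052] rows 3
   -0 -0 20 | 0 0 0 x3
end grasp [0.5133 0.1637 0.0516] rot back about tool y +- 0.16
```

Tube 1 is in slot 1, at rack (-69, 7) mm by the network, which is within its noise. Picking it.

Call:
servo_tool:
  motion:
    - [[29, 0.5, -14], [0, 0, 0]]
    - [[29, 0, -14], [0, 0, 0]]
    - [[36, 0, 0], [0, 0, 0]]
    - [[36, 0, 0], [0, 0, 0]]
    - [[0, 0, 0], [0, 0, 0]]

```text
time_s: 31.8
tool_pos: [0.5079, 0.2147, 0.1991]
orientation: [1.114, 1.265, -1.119]
wrist_force: [-0.3, 0.7, -0.2]
opening: 0.505
```

Call:
servo_tool:
  motion:
    - [[0, 0, 0], [0, 0, 0]]
    - [[0, 0, 0], [0, 0, 0]]
    - [[0, 0, 0], [0, 0, 0]]
    - [[0, 0, 0], [0, 0, 0]]
    - [[0, 0, 0], [0, 0, 0]]
  hand: -1

```text
time_s: 32.42
tool_pos: [0.5077, 0.2158, 0.2008]
orientation: [1.114, 1.265, -1.116]
wrist_force: [0.5, -3.6, 3.3]
opening: 0.173
```

Call:
servo_tool:
  motion:
    - [[-3.6, 0, -7.8], [0, -0.04, 0]]
    - [[-3.6, 0, -7.8], [0, -0.04, 0]]
    - [[-3.6, 0, -7.8], [0, -0.04, 0]]
    - [[-3.5, 0, -7.8], [0, -0.04, 0]]
    - [[0, 0, 0], [0, 0, 0]]

```text
time_s: 33.05
tool_pos: [0.5035, 0.2483, 0.2132]
orientation: [1.003, 1.14, -1.18]
wrist_force: [0.6, -0.0, 1.1]
opening: 0.173
```

Call:
servo_tool:
  motion:
    - [[0, 0, 20], [0, 0, 0]]
    - [[0, 0, 20], [0, 0, 0]]
    - [[0, 0, 20], [0, 0, 0]]
    - [[0, 0, 0], [0, 0, 0]]

```text
time_s: 33.55
tool_pos: [0.5114, 0.1868, 0.223]
orientation: [1.005, 1.139, -1.183]
wrist_force: [0.0, 1.0, -2.5]
opening: 0.177
```

Call:
servo_tool:
  motion:
    - [[-35, 0, 5.5], [0, 0, 0]]
    - [[-35, 0, 5.5], [0, 0, 0]]
    - [[-3, -6, 29.5], [0, 0.053, 0]]
    - [[-4, -6, 29], [0, 0.053, 0]]
    - [[-6, -6, 29], [0, 0.053, 0]]

```text
time_s: 34.17
tool_pos: [0.5038, 0.1012, 0.3164]
orientation: [1.114, 1.265, -1.115]
wrist_force: [-0.4, 1.0, -2.8]
opening: 0.177
```

```bash
python3 - <<'E'
from h import *
s=ctrl.read_state();print(s['tool_pos'],s['wrist_force'],s['opening'])
c=np.array([.534,-.176,0])+R.from_euler('z',-.122).apply([-.06,0,0]); plan([(c+[0,0,.13],ori(-.122))],step=45)
E
```

```text
[0.50376656 0.10123736 0.31637059] [-0.44350625  1.04265518 -2.79855957] 0.17689638575313937
-> [ 0.474 -0.169  0.13 ] rows 7
   2.1 -9 37.7 | 0.036 0 -0 
   2.1 -7.7 38 | 0.036 0 -0 
   2.1 -6.3 38.3 | 0.036 0 -0 
   2.1 -5 38.5 | 0.036 0 -0 
   2.1 -3.6 38.6 | 0.036 0 -0 
   2.1 -2.2 38.7 | 0.036 0 -0 
   2.1 -0.8 38.8 | 0.036 0 -0
```

Call:
servo_tool:
  motion:
    - [[2, -9, 37.5], [0.036, 0, 0]]
    - [[2, -7.5, 38], [0.036, 0, 0]]
    - [[2, -6.5, 38.5], [0.036, 0, 0]]
    - [[2, -5, 38.5], [0.036, 0, 0]]
    - [[2, -3.5, 38.5], [0.036, 0, 0]]
    - [[2, -2, 38.5], [0.036, 0, 0]]
    - [[2, -1, 39], [0.036, 0, 0]]
    - [[0, 0, 0], [0, 0, 0]]

```text
time_s: 35.17
tool_pos: [0.4743, -0.17, 0.3027]
orientation: [1.301, 1.142, -1.304]
wrist_force: [-0.7, 0.6, -2.6]
opening: 0.176
```

```bash
python3 - <<'E'
from place import *; check('w14.png',-.06)
cal=ctrl.get_calibration('wrist')
for r in ctrl.mark_of('wrist','tube1'): print(round(r['p'],2),np.round(r['at']),atz(cal,r['at'],.02).round(3))
E
```

```text
35.175 grasp [ 0.4744 -0.1705  0.1307] [-0.7  0.6 -2.6] 0.17600349604683155 tool x [ 0.001 -0.003 -1.   ]
-> [ 0.474 -0.169  0.06 ] rows 2
   35.4 0.1 -0.1 | -0.003 0.001 -0 x2
-> [ 0.474 -0.169  0.028] rows 1
   32 0 0 | 0 0 0 x1
0.97 [449. 199.] [ 0.593 -0.179  0.02 ]
0.78 [162. 310.] [ 0.294 -0.263  0.02 ]
0.69 [321. 244.] [ 0.469 -0.21   0.02 ]
0.55 [385. 199.] [ 0.534 -0.172  0.02 ]
```

View pics/w14.png

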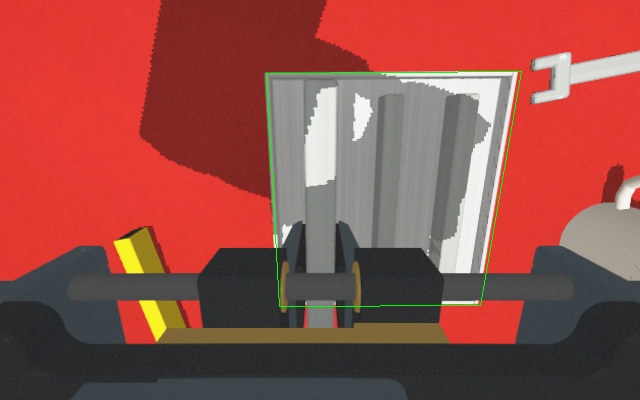

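Tube 1 is held straight at (320,190) and sits about 5 mm rearward in the grip. Tubes 2 and 3 lie apart at (390,170) and (458,170). I'll lower it with a small forward shift.

Call:
servo_tool:
  motion:
    - [[35, 0, 2], [0, 0, 0]]
    - [[35.5, 0, 2], [0, 0, 0]]
    - [[20, 0, 0], [0, 0, 0]]
    - [[12, 0, 0], [0, 0, 0]]
    - [[0, 0, 0], [0, 0, 0]]
    - [[0, 0, 0], [0, 0, 0]]

```text
time_s: 36.02
tool_pos: [0.4743, -0.1718, 0.2009]
orientation: [1.299, 1.144, -1.301]
wrist_force: [-0.4, -0.2, -3.1]
opening: 0.171
```

Call:
servo_tool:
  motion:
    - [[1, 0, 0], [0, 0, 0]]
    - [[0, 0, 0], [0, 0, 0]]
    - [[0, 0, 0], [0, 0, 0]]

```text
time_s: 36.4
tool_pos: [0.4741, -0.172, 0.1995]
orientation: [1.299, 1.145, -1.302]
wrist_force: [-1.1, -1.2, -2.8]
opening: 0.173
```

Call:
servo_tool:
  motion:
    - [[1.5, 0, 0], [0, 0, 0]]
    - [[0, 0, 0], [0, 0, 0]]
    - [[0, 0, 0], [0, 0, 0]]

```text
time_s: 36.78
tool_pos: [0.4741, -0.172, 0.1987]
orientation: [1.299, 1.144, -1.301]
wrist_force: [-3.7, 1.5, 20.2]
opening: 0.17
```

Call:
servo_tool:
  motion:
    - [[-1, 0, 0], [0, 0, 0]]
    - [[0, 0, 0], [0, 0, 0]]
    - [[0, 0, 0], [0, 0, 0]]
  hand: -0.2

```text
time_s: 37.15
tool_pos: [0.4741, -0.172, 0.1988]
orientation: [1.299, 1.145, -1.302]
wrist_force: [0.0, -0.6, 0.0]
opening: 0.397
```

Call:
servo_tool:
  motion:
    - [[-40, 0, 0], [0, 0, 0]]
    - [[-45, 0, 0], [0, 0, 0]]
    - [[-45, 0, 0], [0, 0, 0]]
    - [[-5, 0, 0], [0, 0, 0]]
    - [[0, 0, 0], [0, 0, 0]]

```text
time_s: 37.78
tool_pos: [0.4739, -0.1715, 0.3336]
orientation: [1.299, 1.145, -1.302]
wrist_force: [-0.6, 0.1, 0.6]
opening: 0.403
```

```bash
python3 - <<'E'
from h import *
snap('wrist','w15.png'); cal=ctrl.get_calibration('wrist')
for r in ctrl.mark_of('wrist','tube1'): print(round(r['p'],2),np.round(r['at']),atz(cal,r['at'],.02).round(3))
o=ori(.127); g=np.array([.4825,.0968,0]); plan([(g+[0,0.04,.16],o),(g+[0,0,.11],o),(g+[0,0,.062],o)],step=48)
E
```

```text
0.94 [323. 189.] [ 0.476 -0.166  0.02 ]
0.91 [377. 189.] [ 0.532 -0.172  0.02 ]
0.72 [436. 188.] [ 0.592 -0.178  0.02 ]
-> [0.482 0.137 0.16 ] rows 7
   0 -4.2 -43.8 | -0.036 0 0 
   0 -2.7 -44 | -0.036 0 0 
   0 -1.1 -44 | -0.036 0 0 
   0 0.5 -44 | -0.036 0 0 
   0.1 2.1 -44 | -0.036 0 0 
   0.1 3.7 -43.9 | -0.036 0 0 
   0.1 5.3 -43.7 | -0.036 0 0 
-> [0.482 0.097 0.11 ] rows 2
   25 -2.5 19.8 | 0 0 0 x2
-> [0.482 0.097 0.062] rows 2
   24 0 0 | 0 0 0 x2
```

All three tubes are in the tray, about 57–60 mm apart. Back to the lock.

Call:
servo_tool:
  motion:
    - [[0, -4, -44], [-0.036, 0, 0]]
    - [[0, -3, -44], [-0.036, 0, 0]]
    - [[0, -1, -44], [-0.036, 0, 0]]
    - [[0, 0.5, -44], [-0.036, 0, 0]]
    - [[0, 2, -44], [-0.036, 0, 0]]
    - [[0, 3.5, -44], [-0.036, 0, 0]]
    - [[0, 5, -44], [-0.036, 0, 0]]
    - [[0, 0, 0], [0, 0, 0]]
  hand: 0.2

```text
time_s: 38.88
tool_pos: [0.4819, 0.1394, 0.3316]
orientation: [1.109, 1.267, -1.115]
wrist_force: [1.0, -1.2, -0.4]
opening: 0.604
```

```bash
python3 - <<'E'
from h import *
snap('wrist'); cal=ctrl.get_calibration('wrist')
for r in ctrl.mark_of('wrist','lock_grip')[:2]: print(round(r['p'],2),np.round(r['at']),atz(cal,r['at'],.06).round(4))
o=ori(.127); g=np.array([.4825,.0968,0]); plan([(g+[0,0,.11],o),(g+[0,0,.062],o)],step=48)
E
```

```text
0.96 [313. 249.] [0.4793 0.0965 0.06  ]
-> [0.482 0.097 0.11 ] rows 2
   25 -2.3 20 | 0 0.002 0.001 x2
-> [0.482 0.097 0.062] rows 2
   24 0 0 | 0 0 0 x2
```

Call:
servo_tool:
  motion:
    - [[25, -2.5, 20], [0, 0, 0]]
    - [[25, -2.5, 20], [0, 0, 0]]
    - [[24, 0, 0], [0, 0, 0]]
    - [[24, 0, 0], [0, 0, 0]]
    - [[0, 0, 0], [0, 0, 0]]

```text
time_s: 39.6
tool_pos: [0.4818, 0.0954, 0.2336]
orientation: [1.112, 1.266, -1.12]
wrist_force: [0.7, -0.5, -0.4]
opening: 0.598
```

Call:
servo_tool:
  motion:
    - [[0, 0, 0], [0, 0, 0]]
    - [[0, 0, 0], [0, 0, 0]]
    - [[0, 0, 0], [0, 0, 0]]
    - [[0, 0, 0], [0, 0, 0]]
  hand: -1
  grip_force: 25

```text
time_s: 40.1
tool_pos: [0.4812, 0.0964, 0.2351]
orientation: [1.111, 1.266, -1.119]
wrist_force: [-7.4, -2.6, 12.6]
opening: 0.196
```

Call:
servo_tool:
  motion:
    - [[0, -12, 0], [0, 0, 0]]
    - [[0, -12, 0], [0, 0, 0]]
    - [[0, -10, 0], [0, 0, 0]]
    - [[0, -2, 0], [0, 0, 0]]
    - [[0, 0, 0], [0, 0, 0]]
    - [[0, 0, 0], [0, 0, 0]]

```text
time_s: 40.85
tool_pos: [0.446, 0.092, 0.2352]
orientation: [1.113, 1.265, -1.117]
wrist_force: [-1.6, 5.6, 8.4]
opening: 0.195
```

Call:
servo_tool:
  motion:
    - [[0, -2, 0], [0, 0, 0]]
    - [[0, -1, 0], [0, 0, 0]]
    - [[0, 0, 0], [0, 0, 0]]
    - [[0, 0, 0], [0, 0, 0]]

```text
time_s: 41.35
tool_pos: [0.4444, 0.0918, 0.2352]
orientation: [1.115, 1.263, -1.115]
wrist_force: [8.1, 8.8, -4.8]
opening: 0.197
```

Call:
servo_tool:
  motion:
    - [[0, 0, 0], [0, 0, 0]]
    - [[0, 0, 0], [0, 0, 0]]
    - [[0, 0, 0], [0, 0, 0]]
  hand: 0.0

```text
time_s: 41.72
tool_pos: [0.4434, 0.0915, 0.235]
orientation: [1.113, 1.265, -1.117]
wrist_force: [-0.1, -0.7, -0.0]
opening: 0.485
```

Call:
servo_tool:
  motion:
    - [[-50, 0, 0], [0, 0, 0]]
    - [[-50, 0, 0], [0, 0, 0]]
    - [[-50, 30, -20], [0, 0, 0]]
    - [[-30, 40, -20], [0, 0, 0]]
    - [[0, 0, 0], [0, 0, 0]]

```text
time_s: 42.35
tool_pos: [0.5101, 0.1419, 0.4172]
orientation: [1.115, 1.261, -1.111]
wrist_force: [-1.0, -0.3, -0.2]
opening: 0.501
```

```bash
python3 - <<'E'
from pick import *
cal=ctrl.get_calibration('wrist'); overlay('a.png',lock=0.,sl=())
for r in ctrl.mark_of('wrist','lock_grip')[:1]: print(round(r['p'],2),np.round(r['at']),rz.inv().apply(atz(cal,r['at'],.06)-O).round(4))
a=cv2.imread('pics/a.png'); b=cv2.cvtColor(snap('scene'),cv2.COLOR_RGB2BGR)
cv2.imwrite('pics/fin.png',np.vstack([a[:260],b[70:400]]))
snap('top'); ct=ctrl.get_calibration('top')
for r in ctrl.mark_of('top','tube1'): print('top',round(r['p'],2),atz(ct,r['at'],.02).round(3))
E
```

```text
0.63 [256. 218.] [-0.1549 -0.117   0.06  ]
top 0.86 [ 0.533 -0.175  0.02 ]
top 0.8 [ 0.596 -0.173  0.02 ]
top 0.64 [ 0.294 -0.261  0.02 ]
```

View pics/fin.png

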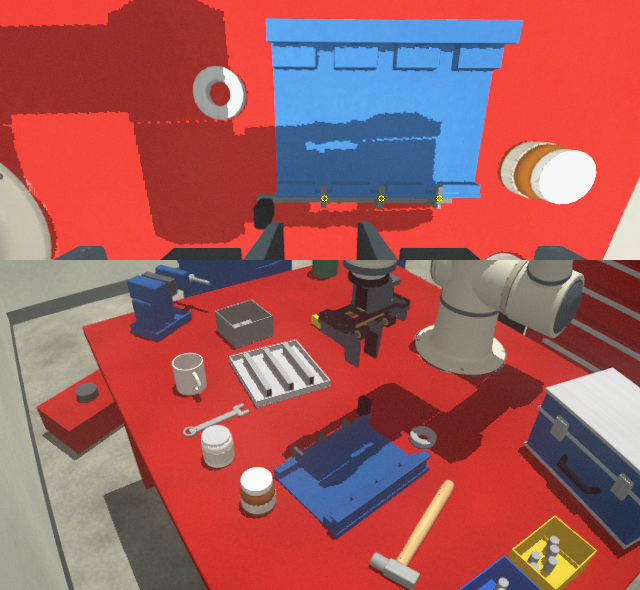

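The rack is empty. The lock tabs match their home positions at (324,198), (381,198) and (439,198). The three tubes lie apart and flat in the tray, and the other things are where they were. I'm handing in.

```bash
python3 -c "
from workcell import ctrl
print(ctrl.finish_job())"
```

```text
the job is handed in; nothing more can be done
None
```

The job is done and handed in at about 42 s of robot time, in the order you asked:
- **Offcuts:** both are in the scrap bin.
- **Lock opened:** I slid it 36 mm by the grip to its end stop.
- **Tubes:** all three were lifted over the lip, drawn out from under the strip and set in the tray lengthwise. They stand about 60 mm apart on their 16 mm sides, as they stood in the rack, and are not stacked.
- **Lock closed:** I slid it back until I felt the stop.

**Last checks:**
- The final wrist picture shows the rack empty and the lock tabs at their predicted home positions.
- The scene picture shows the three tubes side by side in the tray and the bystander objects where they were.
- The network put the lock grip at rack x -155 mm, against -149 mm expected. I took that as noise, since both the force at the stop and the tab overlay say it is fully home.
- The last top view found only two of the three tubes, plus the yellow look-alike. The wrist camera had found all three in the tray after the last one was placed.

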